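# Close the articulator on a plaster cast

### The job

Lightly pick up the loose plaster cast that has teeth and set it down gently, centred and square on the articulator's lower mounting plate with its front teeth towards the articulator's front. Then bring the articulator's raised upper jaw down by its front bar, keeping hold all the way so that it never slams, until the upper teeth rest on the lower ones, and let go. Plaster chips: no hard squeezing, dropping, tipping or pressing, and leave the other things where they are.

Things in the scene. Friction and masses are not known exactly. Their poses are not given: they have to be found in the camera images.
- cast: loose plaster dental cast, 120 g, the one with separate teeth on top. Base 56 mm wide (y), 50 deep (x), 22 high; teeth up to 30 mm. Front teeth and trimmed, narrow end (36 mm) point to its -x. Origin: centre of the underside. Sides flat and parallel from x = -9 to +25 mm: grip there. Fragile: breaks if the two fingers' forces add up to over 100 N or it is pressed on the articulator with over 50 N.
- cast_front (a point): middle of the cast's front edge, at its underside, 25 mm to -x of its origin. The cast starts upright on the table; a light grip of 20 to 30 N holds it well
- toothless: another plaster cast of the same outline, with a smooth rounded ridge and no teeth, 26 mm high; a bystander. It may stand in either of the two cast places on the right of the table.
- articulator: fixed aluminium dental articulator (hinged jaw holder). Lower frame 150 mm deep (x), 100 mm wide (y), top 12 mm above the table. Origin: centre of the underside, on the table; its front (open side) is its -x, roughly towards the robot; hinge posts at its back (+x), 66 mm high.
- mount (a point): centre of the top of the dark square mounting plate (60 x 60 mm) on the lower frame, 24 mm above the table, 10 mm to -x of the articulator's origin. Axes are the articulator's. The cast's origin belongs here, same directions.
- mount_front (a point): point on top of the mounting plate, 25 mm to -x of mount, where cast_front belongs
- jaw (a joint): angle of the upper jaw, rad: 1.6 = raised upright on its stop, where its weight keeps it; 0 = closed, its teeth just resting on those of a cast on the mounting plate (with no cast it sinks to -0.04). It turns about the articulator's y axis. 320 g, swings freely: let go below about 1 rad it falls shut; over 2 rad/s in the last 0.3 rad is a slam.
- jaw_hinge (a point): centre of the hinge axle, 54 mm above the table, 62 mm to +x of the articulator's origin; the axle runs along the articulator's y. The teeth are stiff: pushing the bar 1 mm too far presses with some 50 N, whereas letting go of the bar up to 5 mm above its closed height is gentle enough
- jaw_bar (a point): middle of the jaw's round front bar, 10 mm thick, 70 mm long between side rails, along the articulator's y. From the hinge it is 157 mm to -x and 42 mm up when closed (96 mm above the table); about 214 mm above the table when raised. Pinch it from above, fingers closing along the articulator's x; it turns between them as the jaw swings. 52 mm free between bar and jaw plate.
- dropper: small dropper bottle with a pointed cap, 30 mm diameter, 80 mm tall; bystander, origin at its underside
- amber: amber glass jar, 54 mm diameter, 95 mm tall; bystander, origin at its underside
- white_bottle: white plastic bottle, 38 mm diameter, 85 mm tall; bystander, origin at its underside
- pot: low white pot, 54 mm diameter, 45 mm tall; bystander, origin at its underside
- carton: upright carton 50 x 75 x 100 mm; bystander, origin at its underside
- spatula: steel spatula, 160 mm long, lying on the table; bystander
Not all that is in view belongs to the job. Leave any orange look-alike of the cast alone.

How it is judged:
By the outcome, as a careful person would: the job done as asked, in the order asked, and still so for the second after the job is handed in, with the robot touching nothing.
It also fails if it takes over 61 s, if anything falls off the work surface, if the arm or the gripper's body presses on something with over 40 N, if the wrist force passes 120 N, or if a joint passes its speed limit or range.

### The arm

A 6-joint arm with a two-finger parallel gripper is mounted at the origin on the work surface. World frame = base frame: x ahead of the robot, y to its left, z up, the work surface at z = 0. Lengths are in m, angles in rad, forces in N, time in s.
With the tool pointing down it reaches from about 0.325 to 0.75 m from the base axis. Payload 7.6 kg.
Tool frame: the origin (TCP) lies at the very end of the fingers, on their centre line; the grasp point (between the pads) lies 19 mm behind it; z points along the fingers, y is the direction in which the jaws open and shut (so a half turn about z gives the same grasp; the last joint's range is limited). The gripper opens to 85 mm and grips with 20 to 120 N. Pads are 22 mm wide; open, the fingers measure 114 mm over their backs; the gripper's body (76 mm by 85 mm) begins 54 mm behind the grasp point. The pads swing forward as they close: fully open they stand 13 mm farther back than shut.
Start: joints at [-1.329, 0.052, 1.401, -0, 1.689, -0.07], TCP at [0.161, -0.5, 0.231] pointing down, gripper open.
Joint ranges: [-2.9, 2.9], [-0.91, 2.17], [0.12, 2.37], [-1.06, 4.2], [0.26, 2.73], [-2.93, 2.93]. Speed limits (rad/s): [2.57, 2.57, 3.01, 3.14, 3.14, 3.14].

### API

Orientations are given as a unit quaternion [w, x, y, z].
In Python, from workcell import telemetry, imaging, finish_job gives the robot as it stands.
- The arm moves only by the tool drive_tool, never from a script. Its argument "moves" is a list of rows, each an object with "xyz": the shift along the tool's x, y, z in mm, a list of three; "turn": the turn about the tool's z in rad. A call has 1 to 20 rows; each row shifts and turns the pose as measured when the row begins, along the tool's axes as they then stand; what a row does not reach is not made up. A row lasts 1/12 s, in which the tool goes at most 41.7 mm and 7.16 degrees, less where a joint would pass 70% of its speed; a pose out of reach is approached as far as the arm can. A call is refused whole if a number of a shift passes 41.7 or a number of a turn 0.125, either way. A call with a gripper value outside its range is refused whole. "grip" is the finger opening in mm, from 0 to 85.4, set as the call begins (left out, the last holds). The fingers move at their own pace and stop on an object; "force" is the grip in N (left out, the last holds). Time passes only in rows, so rows that do not move let the fingers close. It gives the time, the measured TCP pose, the force and the opening at its end, in the units of the state.
- telemetry.observe(): the state, without advancing time (a new reading comes with each control period).
- imaging.snapshot(name): name is "scene" or "top" or "wrist"; returns the picture (400x640x3 uint8, red, green, blue); there is no depth.
- imaging.calibration(name): a dict with "intrinsics" (3x3 intrinsics, pixels), "T" (4x4, takes a point from camera to world coordinates). Camera axes: x right, y up, looking along -z (the intrinsics and any distortion apply to the point x, -y, -z); pixel columns grow to the right and rows downward; lengths in m; the calibration is good to about 2 mm. The wrist camera is an equidistant fisheye: a pixel r from the principal point sees the ray r / f radians off the axis. A picture is of the moment at which its call begins: read the wrist's pose just before it. calibration takes no time and is no camera call; for the wrist camera it gives the pose at the moment of the call.
- finish_job(): hands the job in, once; it reports no verdict.
The state is a dict: "t": time; "joint_pos": joint angles; "joint_vel": joint speeds; "tau": joint torques, N m; "tcp_pos": TCP position; "tool_rot": TCP orientation; "force": force on the tool from outside, world axes, zero at the start; "moment": the same for the moment, N m; "gripper_width": opening from 0.0 (shut) to 1.0 (fully open).
Only numpy, scipy, OpenCV 4.12 (cv2) and the standard library are available. Lean on these libraries where they do the work, as an engineer would, in place of code of your own. Each camera call takes 0.05 s, during which the arm holds its last target.

## Working session

There is one attempt and no reset: what is moved stays moved. The work goes in short steps, Python scripts to look and compute and a tool call to move; the robot and the scene stay as the last step left them, time stands still between calls to the robot, and variables do not carry over. Pictures are saved under pics/ and viewed, and the job is handed in when it is done.

Besides the shell and the picture viewer there is one more tool, called after "Emit:" as a command line: name --argument value ..., lists and objects as JSON in quotes. drive_tool: Moves the arm, as the interface text tells. Its arguments: {"type":"object","properties":{"moves":{"type":"array"},"grip":{"type":"number"},"force":{"type":"number"}},"required":["moves"]}

```bash
mkdir -p pics; ls; python3 - <<'E'
from workcell import telemetry, imaging
import cv2,json
print(telemetry.observe())
for n in ["scene","top"]:
    im=imaging.snapshot(n); cv2.imwrite(f"pics/{n}0.png",im[:,:,::-1]); c=imaging.calibration(n); print(n,c)
E
```

```text
pics
{'t': 0.0, 'joint_pos': array([-1.32927879e+00,  5.28197961e-02,  1.40169408e+00, -6.86767997e-06,
        1.68862302e+00, -7.03044914e-02]), 'joint_vel': array([0.00070484, 0.00146003, 0.00080116, 0.00013916, 0.00140175,
       0.0003683 ]), 'tau': array([-4.63306969e-04, -3.81662822e+01, -3.60187554e+01, -1.13612980e-04,
        6.04560788e-03,  5.78759696e-06]), 'tcp_pos': array([ 0.16101301, -0.49938749,  0.23049679]), 'tool_rot': array([-7.69002392e-04,  9.87870246e-01,  1.55279687e-01, -6.94157867e-05]), 'force': array([-0.58847959, -0.45389124, -0.65444281]), 'moment': array([-0.0155083 , -0.03437321, -0.01139727]), 'gripper_width': 0.9990779618562944}
scene {'intrinsics': array([[390.49488439,   0.        , 316.72271976],
       [  0.        , 390.49488439, 202.40813881],
       [  0.        ,   0.        ,   1.        ]]), 'T': array([[ 0.10185249, -0.65999643,  0.74433244,  1.33837404],
       [ 0.99477969,  0.06284894, -0.08039514, -0.12217588],
       [ 0.00628001,  0.74863524,  0.66295237,  0.7590963 ],
       [ 0.        ,  0.        ,  0.        ,  1.        ]])}
top {'intrinsics': array([[413.95430526,   0.        , 320.96846159],
       [  0.        , 413.95430526, 198.48487944],
       [  0.        ,   0.        ,   1.        ]]), 'T': array([[-0.02565362,  0.98946826, -0.14245862,  0.39964794],
       [-0.9992817 , -0.02935803, -0.02396239, -0.06292557],
       [-0.02789233,  0.14174157,  0.98951066,  1.33614932],
       [ 0.        ,  0.        ,  0.        ,  1.        ]])}
```

View pics/scene0.png

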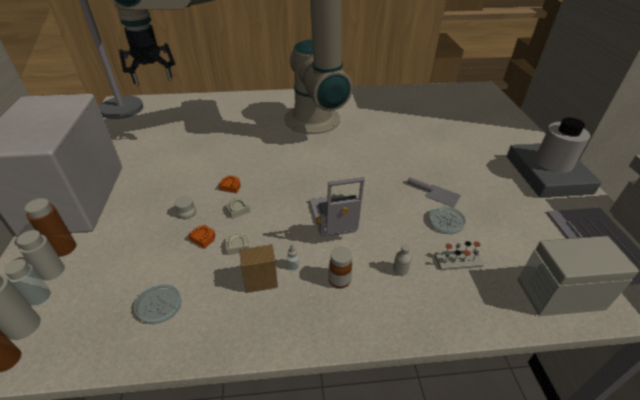

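View pics/top0.png

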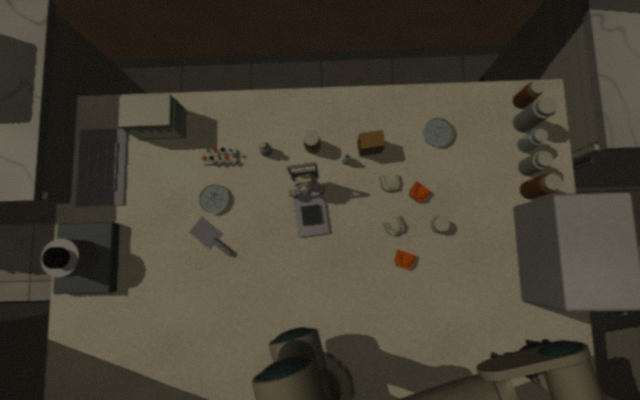

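```bash
python3 - <<'E'
import cv2,numpy as np
t=cv2.imread("pics/top0.png"); s=cv2.imread("pics/scene0.png")
g=lambda im:np.clip(im.astype(float)*1.5,0,255).astype('uint8')
cv2.imwrite("pics/t_casts.png",cv2.resize(g(t[165:275,370:460]),None,fx=6,fy=5.4 and 6,interpolation=cv2.INTER_CUBIC)[:600])
cv2.imwrite("pics/t_art.png",cv2.resize(g(t[155:245,270:350]),None,fx=6.6,fy=6.6,interpolation=cv2.INTER_CUBIC)[:600])
cv2.imwrite("pics/s_casts.png",cv2.resize(g(s[165:265,165:295]),None,fx=6,fy=6,interpolation=cv2.INTER_CUBIC)[:600])
E
```

```text
(no output)
```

View pics/t_casts.png

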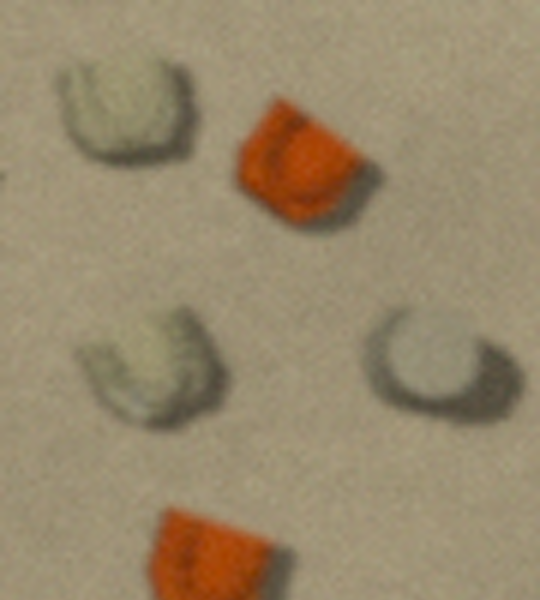

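View pics/t_art.png

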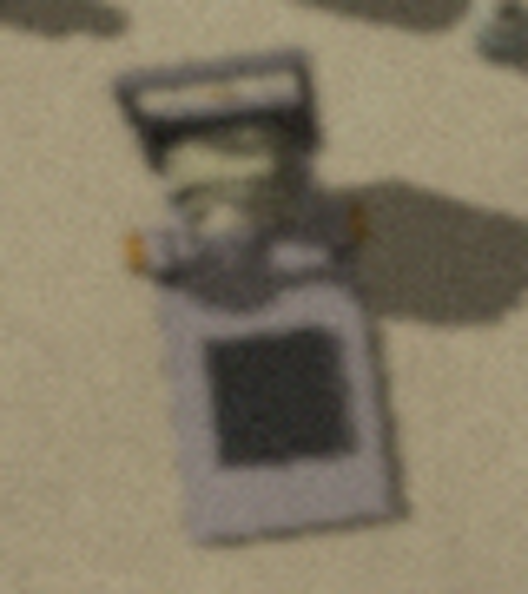

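View pics/s_casts.png

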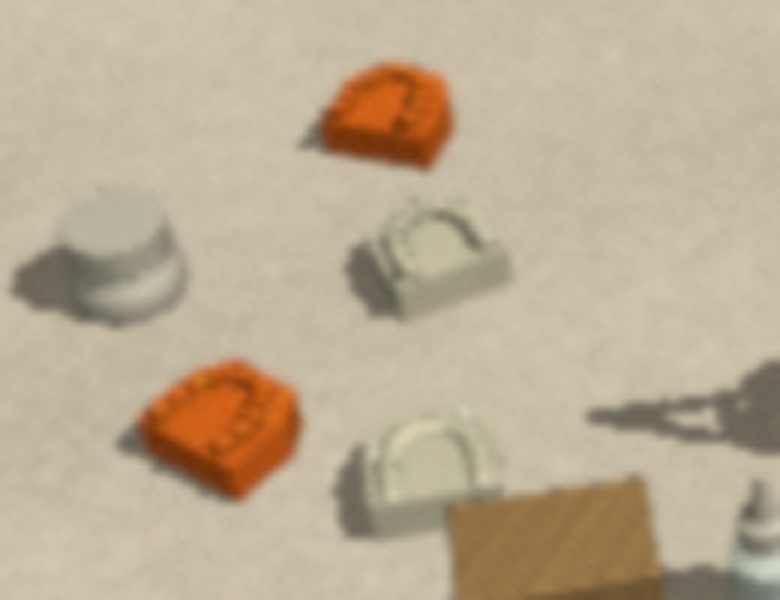

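Candidates: pale plaster casts at top (395,226) (it looks toothed in the scene crop, pixels ~238,208) and (390,183) (smooth ridge, behind the carton at scene ~237,244). The orange look-alikes are at top (404,260) and (420,192), and the pot is at (441,226). My choice is the near cast at (395,226), to be checked with the wrist camera. Next I measure positions.

```bash
cat > h.py <<'E'
import numpy as np, cv2
from workcell import telemetry, imaging
def ray(name,uv,cal=None):
    c=cal or imaging.calibration(name);K=c["intrinsics"];T=c["T"]
    x=(uv[0]-K[0,2])/K[0,0];y=(uv[1]-K[1,2])/K[1,1]
    if name=="wrist":
        r=np.hypot(x,y);s=np.sin(r)/r if r>1e-9 else 1
        d=np.array([x*s,-y*s,-np.cos(r)])
    else: d=np.array([x,-y,-1.])
    return T[:3,3],T[:3,:3]@d
def at(name,uv,z,cal=None):
    o,d=ray(name,uv,cal);return o+d*(z-o[2])/d[2]
def proj(name,p,cal=None):
    c=cal or imaging.calibration(name);K=c["intrinsics"];T=c["T"]
    q=T[:3,:3].T@(np.array(p)-T[:3,3]);v=np.array([q[0],-q[1],-q[2]])
    if name=="wrist":
        n=np.hypot(v[0],v[1]);th=np.arctan2(n,v[2]);x,y=v[:2]/max(n,1e-9)*th
    else: x,y=v[:2]/v[2]
    return np.array([K[0,0]*x+K[0,2],K[1,1]*y+K[1,2]])
def shot(name,path,scale=1):
    cal=imaging.calibration(name);im=imaging.snapshot(name)[:,:,::-1]
    cv2.imwrite(path,im);np.savez(path+".npz",**cal);return im,cal
def toolxy(dp):
    from scipy.spatial.transform import Rotation as R
    q=telemetry.observe()["tool_rot"];r=R.from_quat([q[1],q[2],q[3],q[0]])
    return r.as_matrix().T@np.array(dp)
def yaw():
    from scipy.spatial.transform import Rotation as R
    q=telemetry.observe()["tool_rot"];return R.from_quat([q[1],q[2],q[3],q[0]]).as_matrix()
E
python3 - <<'E'
from h import *
np.set_printoptions(precision=4,suppress=True)
P=[np.array([a/6.6+270,b/6.6+155]) for a,b in [(207,340),(335,325),(355,450),(222,465)]]
Q=[at("top",p,.024) for p in P];c=sum(Q)/4;print(np.array(Q),c)
L=[at("top",np.array([a/6.6+270,b/6.6+155]),.012) for a,b in [(195,545),(400,515)]];print("frame front",L, np.linalg.norm(L[0]-L[1]))
for n,a,b in [("barL",122,80),("barR",303,57)]: print(n,at("top",np.array([a/6.6+270,b/6.6+155]),.214))
for n,p,z in [("near",(395,226),.022),("far",(390,183),.022),("pot",(441,226),.045),("orange",(404,260),.02),("carton",(371,143),.1),("orange2",(420,192),.02),("dropper",(346,158),.08)]: print(n,at("top",p,z))
print(yaw()); print(imaging.calibration("wrist"))
E
```

```text
[[ 0.5645  0.0322  0.024 ]
 [ 0.57   -0.03    0.024 ]
 [ 0.5091 -0.0381  0.024 ]
 [ 0.5036  0.0261  0.024 ]] [ 0.5368 -0.0024  0.024 ]
frame front [array([0.4662, 0.0408, 0.012 ]), array([ 0.478 , -0.0588,  0.012 ])] 0.10026349938312214
barL [0.6518 0.0522 0.214 ]
barR [ 0.6592 -0.0242  0.214 ]
near [ 0.494  -0.2629  0.022 ]
far [ 0.6325 -0.254   0.022 ]
pot [ 0.4884 -0.4012  0.045 ]
orange [ 0.3871 -0.2858  0.02  ]
carton [ 0.7449 -0.1908  0.1   ]
orange2 [ 0.6007 -0.3484  0.02  ]
dropper [ 0.7051 -0.1135  0.08  ]
[[ 0.9518  0.3068 -0.0004]
 [ 0.3068 -0.9518  0.0014]
 [ 0.0001 -0.0014 -1.    ]]
{'intrinsics': array([[309.7069,   0.    , 320.0195],
       [  0.    , 309.7069, 201.7015],
       [  0.    ,   0.    ,   1.    ]]), 'T': array([[ 0.307 ,  0.9142,  0.2645,  0.2273],
       [-0.9517,  0.2953,  0.0839, -0.4785],
       [-0.0014, -0.2775,  0.9607,  0.3727],
       [ 0.    ,  0.    ,  0.    ,  1.    ]])}
```

Emit:
drive_tool --moves '[{"xyz": [35, -12, 2], "turn": 0}, {"xyz": [35, -12, 2], "turn": 0}, {"xyz": [35, -12, 2], "turn": 0}, {"xyz": [35, -12, 2], "turn": 0}, {"xyz": [35, -12, 2], "turn": 0}, {"xyz": [35, -12, 2], "turn": 0}, {"xyz": [35, -12, 2], "turn": 0}, {"xyz": [35, -12, 2], "turn": 0}, {"xyz": [35, -12, 2], "turn": 0}, {"xyz": [30, -12, 2], "turn": 0}, {"xyz": [0, 0, 0], "turn": 0}]'

```text
t: 1.02
tcp_pos: [0.4624, -0.2689, 0.2038]
tool_rot: [-0.005, 0.988, 0.151, -0.002]
force: [0.7, 0.3, 0.4]
gripper_width: 0.999
```

```bash
python3 - <<'E'
from h import *
print(telemetry.observe()["tcp_pos"])
shot("wrist","pics/w1.png")
E
```

```text
[ 0.46236347 -0.26889631  0.20376621]
```

View pics/w1.png

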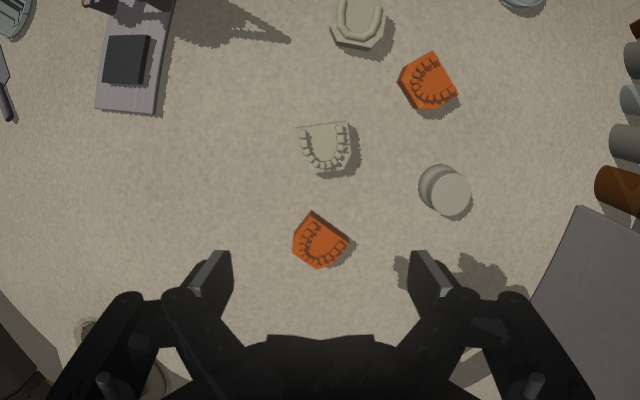

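The near cast at (325,146) clearly has separate teeth. The far pale one at (357,22) has a smooth ridge.

```bash
python3 - <<'E'
from h import *
im=cv2.imread("pics/w1.png")
g=np.clip(im.astype(float)*1.3,0,255).astype('uint8')
cv2.imwrite("pics/w1c.png",cv2.resize(g[110:185,285:370],None,fx=8,fy=8,interpolation=cv2.INTER_CUBIC))
cv2.imwrite("pics/w1a.png",cv2.resize(g[0:120,80:200],None,fx=5,fy=5,interpolation=cv2.INTER_CUBIC))
E
```

```text
(no output)
```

View pics/w1c.png

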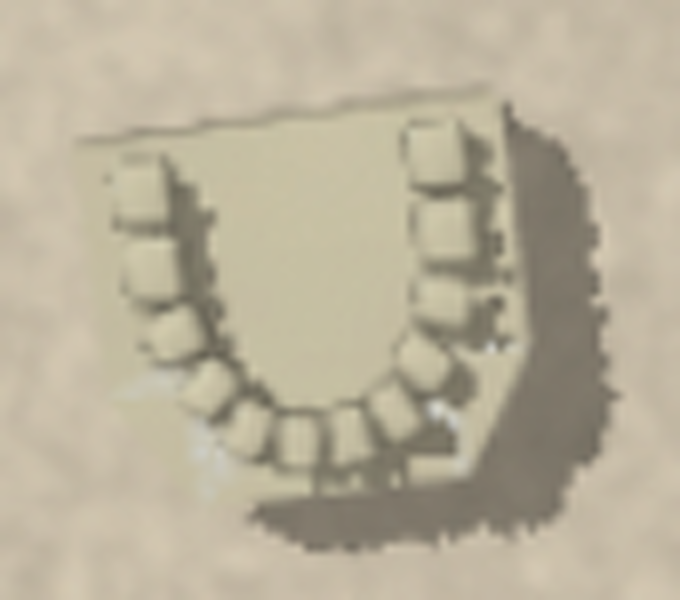

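View pics/w1a.png

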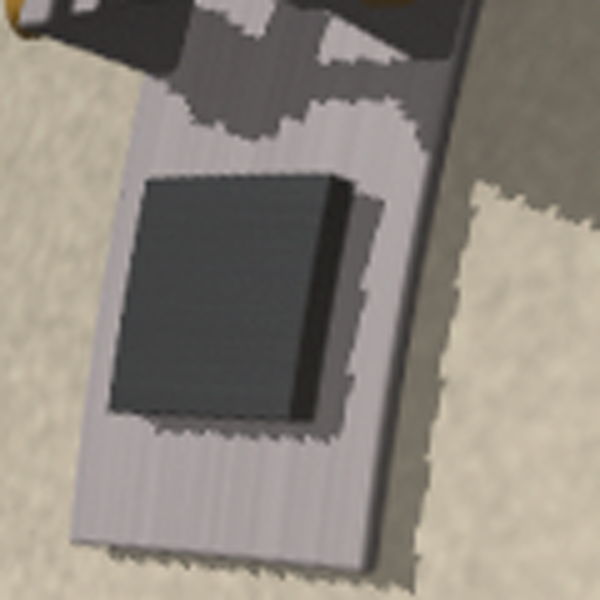

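```bash
cat >> h.py <<'E'
def fit2(loc,wor):
    loc=np.array(loc)[:, :2];wor=np.array(wor)[:, :2];a=loc-loc.mean(0);b=wor-wor.mean(0)
    th=np.arctan2((a[:,0]*b[:,1]-a[:,1]*b[:,0]).sum(),(a*b).sum())
    R=np.array([[np.cos(th),-np.sin(th)],[np.sin(th),np.cos(th)]])
    t=wor.mean(0)-R@loc.mean(0);return th,t,wor-(loc@R.T+t)
E
python3 - <<'E'
from h import *
np.set_printoptions(precision=4,suppress=True)
cal=dict(np.load("pics/w1.png.npz"))
px=[(75,140),(493,92),(528,345),(465,472),(205,500)]
loc=[(.025,.028),(.025,-.028),(-.009,-.028),(-.025,-.018),(-.025,.018)]
W=[at("wrist",(a/8+285,b/8+110),.022,cal) for a,b in px]
for k in (5,4): print("cast",fit2(loc[:k],W[:k]))
px=[(147,180),(333,174),(290,415),(110,410)]
loc=[(.03,.03),(.03,-.03),(-.03,-.03),(-.03,.03)]
W=[at("wrist",(a/5+80,b/5),.024,cal) for a,b in px]
print("mount",fit2(loc,W))
W=[at("wrist",(a/5+80,b/5),.012,cal) for a,b in [(70,543),(365,570)]]
print("front",W)
E
```

```text
cast (np.float64(0.430441310432439), array([ 0.4956, -0.2609]), array([[ 0.0003, -0.0004],
       [-0.0008,  0.0007],
       [-0.0001,  0.0001],
       [-0.0002,  0.0003],
       [ 0.0008, -0.0007]]))
cast (np.float64(0.42680173830626833), array([ 0.4954, -0.2607]), array([[ 0.0003, -0.0005],
       [-0.0006,  0.0006],
       [ 0.0001, -0.0001],
       [ 0.0001,  0.    ]]))
mount (np.float64(0.12003130879319189), array([0.5369, 0.0009]), array([[-0.0008, -0.0008],
       [-0.0009,  0.0003],
       [ 0.001 ,  0.0011],
       [ 0.0007, -0.0006]]))
front [array([0.467 , 0.0422, 0.012 ]), array([ 0.4789, -0.0553,  0.012 ])]
```

Emit:
drive_tool --moves '[{"xyz": [0, 0, 3], "turn": -0.125}, {"xyz": [0, 0, 3], "turn": -0.125}, {"xyz": [0, 0, 3], "turn": -0.125}, {"xyz": [0, 0, 3], "turn": -0.125}, {"xyz": [0, 0, 3], "turn": -0.125}, {"xyz": [0, 0, 3], "turn": -0.125}, {"xyz": [0, 0, 3], "turn": -0.125}, {"xyz": [0, 0, 3], "turn": -0.125}, {"xyz": [0, 0, 3], "turn": -0.125}, {"xyz": [0, 0, 3], "turn": -0.125}, {"xyz": [0, 0, 3], "turn": -0.125}, {"xyz": [0, 0, 3], "turn": -0.125}, {"xyz": [0, 0, 3], "turn": -0.125}, {"xyz": [0, 0, 3], "turn": -0.125}, {"xyz": [0, 0, 3], "turn": -0.125}, {"xyz": [0, 0, 3], "turn": -0.125}, {"xyz": [0, 0, 3], "turn": -0.125}, {"xyz": [0, 0, 3], "turn": -0.125}, {"xyz": [0, 0, 3], "turn": -0.125}, {"xyz": [0, 0, 3], "turn": -0.125}]'

```text
t: 2.73
tcp_pos: [0.4424, -0.2854, 0.1375]
tool_rot: [-0.01, 0.168, 0.986, 0.002]
force: [-0.6, -0.4, 1.5]
gripper_width: 0.996
```

Emit:
drive_tool --moves '[{"xyz": [0, 0, 0], "turn": -0.125}, {"xyz": [0, 0, 0], "turn": -0.125}, {"xyz": [0, 0, 0], "turn": -0.125}, {"xyz": [0, 0, 0], "turn": -0.125}, {"xyz": [0, 0, 0], "turn": -0.125}, {"xyz": [0, 0, 0], "turn": -0.125}, {"xyz": [0, 0, 0], "turn": 0}]'

```text
t: 3.32
tcp_pos: [0.4348, -0.291, 0.1351]
tool_rot: [-0.012, -0.206, 0.978, 0.007]
force: [-0.4, -0.4, -0.2]
gripper_width: 1.001
```

```bash
cat >> h.py <<'E'
def plan(x,y,z,psi):
    s=telemetry.observe();R=yaw();now=np.arctan2(R[1,0],R[0,0])
    dt=(psi-now+np.pi)%(2*np.pi)-np.pi
    print("t",round(s["t"],2),"tcp",s["tcp_pos"].round(4),"psi",now.round(4),"tilt",R[:,2].round(4),"| need turn",(-dt).round(4),"tool mm now-axes",(1000*(R.T@(np.array([x,y,z])-s["tcp_pos"]))).round(1),"j6",s["joint_pos"][5].round(3),"F",s["force"].round(1),"g",round(s["gripper_width"]*85.4,1))
    c,sn=np.cos(psi),np.sin(psi);Rt=np.array([[c,sn,0],[sn,-c,0],[0,0,-1]])
    print(" after-turn axes",(1000*(Rt.T@(np.array([x,y,z])-s["tcp_pos"]))).round(1))
E
python3 - <<'E'
from h import *
plan(.5000,-.2587,.002,.429+np.pi)
im,cal=shot("wrist","pics/w2.png")
E
```

```text
t 3.32 tcp [ 0.4348 -0.291   0.1351] psi -2.7264 tilt [-0.0257  0.0089 -0.9996] | need turn -0.0138 tool mm now-axes [-75.3   0.8 131.7] j6 -2.641 F [-0.4 -0.4 -0.2] g 85.5
 after-turn axes [-72.7   2.3 133.1]
```

View pics/w2.png

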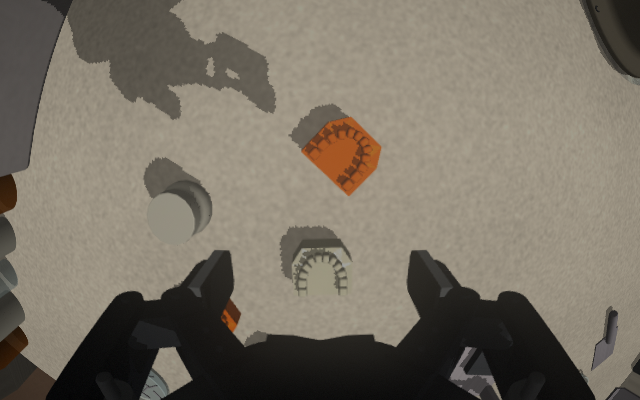

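Emit:
drive_tool --moves '[{"xyz": [-12, 0, 5], "turn": 0}, {"xyz": [-12, 0, 8], "turn": 0}, {"xyz": [-12, 0, 8], "turn": 0}, {"xyz": [-12, 0, 8], "turn": 0}, {"xyz": [-12, 0, 8], "turn": 0}, {"xyz": [-12, 0, 8], "turn": -0.014}, {"xyz": [0, 0, 10], "turn": 0}, {"xyz": [0, 0, 10], "turn": 0}, {"xyz": [0, 0, 10], "turn": 0}, {"xyz": [0, 0, 5], "turn": 0}, {"xyz": [0, 0, 0], "turn": 0}]'

```text
t: 4.28
tcp_pos: [0.5038, -0.2584, 0.0416]
tool_rot: [-0.014, -0.197, 0.98, 0.008]
force: [-0.1, -0.1, 0.5]
gripper_width: 1.004
```

```bash
python3 - <<'E'
from h import *
plan(.5000,-.2587,.002,.429+np.pi)
im,cal=shot("wrist","pics/w3.png")
cv2.imwrite("pics/w3c.png",cv2.resize(im[200:350,180:460],None,fx=2.8,fy=2.8,interpolation=cv2.INTER_CUBIC))
E
```

```text
t 4.28 tcp [ 0.5038 -0.2584  0.0416] psi -2.744 tilt [-0.0298  0.0111 -0.9995] | need turn -0.0314 tool mm now-axes [ 2.7  0.3 39.7] j6 -2.503 F [-0.1 -0.1  0.5] g 85.8
 after-turn axes [ 3.6  1.3 39.6]
```

View pics/w3c.png

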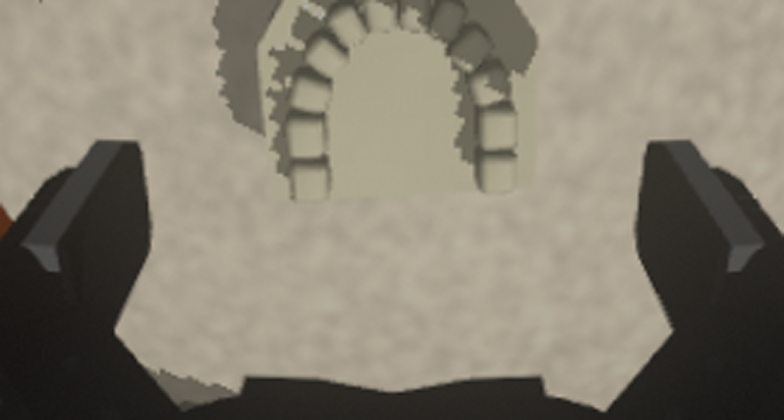

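```bash
python3 - <<'E'
from h import *
np.set_printoptions(precision=4,suppress=True)
im=cv2.imread("pics/w3.png");g=np.clip(im.astype(float)*1.4,0,255).astype('uint8')
cv2.imwrite("pics/w3d.png",cv2.resize(g[185:285,250:385],None,fx=5.8,fy=5.8,interpolation=cv2.INTER_CUBIC))
E
```

```text
(no output)
```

View pics/w3d.png

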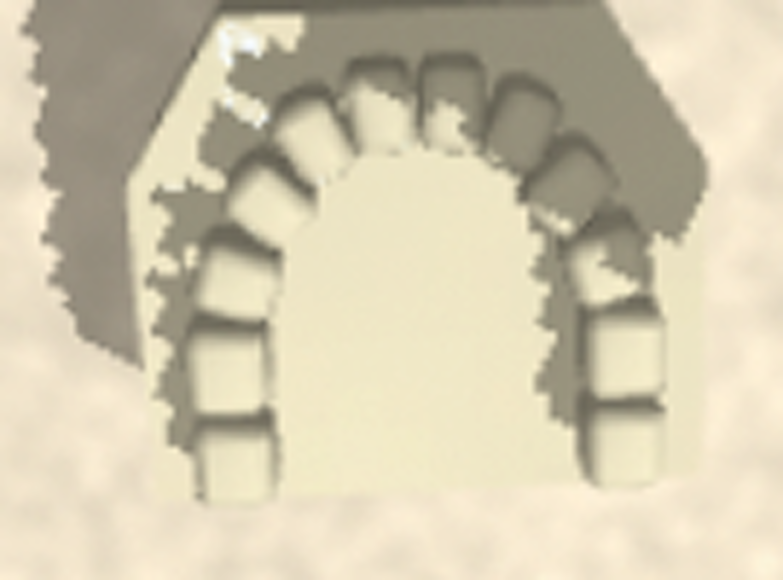

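```bash
python3 - <<'E'
from h import *
np.set_printoptions(precision=4,suppress=True)
cal=dict(np.load("pics/w3.png.npz"))
px=[(155,500),(703,478),(128,180),(708,172),(220,15),(603,5)]
loc=[(.025,-.028),(.025,.028),(-.009,-.028),(-.009,.028),(-.025,-.018),(-.025,.018)]
W=[at("wrist",(a/5.8+250,b/5.8+185),.022,cal) for a,b in px]
th,t,r=fit2(loc,W);print(th,t,r)
c=t+.005*np.array([np.cos(th),np.sin(th)])
plan(c[0],c[1],.002,th+np.pi)
E
```

```text
0.42438986563654385 [ 0.4956 -0.2599] [[-0.0001  0.0002]
 [-0.0004  0.0002]
 [-0.0004 -0.    ]
 [ 0.0007  0.0002]
 [-0.0001 -0.0002]
 [ 0.0002 -0.0003]]
t 4.33 tcp [ 0.5039 -0.2585  0.0421] psi -2.744 tilt [-0.0296  0.0109 -0.9995] | need turn -0.0268 tool mm now-axes [ 2.3  1.1 40.2] j6 -2.503 F [-0.4  0.8 -0.3] g 85.6
 after-turn axes [ 3.1  2.1 40.1]
```

Emit:
drive_tool --moves '[{"xyz": [2, 1, 5], "turn": -0.027}, {"xyz": [1, 1, 8], "turn": 0}, {"xyz": [0, 0, 8], "turn": 0}, {"xyz": [0, 0, 8], "turn": 0}, {"xyz": [0, 0, 6], "turn": 0}, {"xyz": [0, 0, 3], "turn": 0}, {"xyz": [0, 0, 0], "turn": 0}]'

```text
t: 4.92
tcp_pos: [0.4992, -0.2593, 0.0034]
tool_rot: [-0.012, -0.208, 0.978, 0.007]
force: [0.0, -0.7, 0.4]
gripper_width: 0.999
```

```bash
python3 - <<'E'
from h import *
plan(.5001,-.2578,.002,.4244+np.pi)
E
```

```text
t 4.92 tcp [ 0.4992 -0.2593  0.0034] psi -2.7221 tilt [-0.0258  0.0086 -0.9996] | need turn -0.0049 tool mm now-axes [-1.4  1.   1.4] j6 -2.53 F [ 0.  -0.7  0.4] g 85.3
 after-turn axes [-1.4  1.   1.4]
```

Emit:
drive_tool --moves '[{"xyz": [-1, 1, 1], "turn": -0.005}, {"xyz": [0, 0, 0], "turn": 0}, {"xyz": [0, 0, 0], "turn": 0}, {"xyz": [0, 0, 0], "turn": 0}, {"xyz": [0, 0, 0], "turn": 0}, {"xyz": [0, 0, 0], "turn": 0}, {"xyz": [0, 0, 0], "turn": 0}, {"xyz": [0, 0, 0], "turn": 0}]' --grip 48 --force 25

```text
t: 5.58
tcp_pos: [0.5002, -0.2578, 0.0028]
tool_rot: [-0.011, -0.211, 0.977, 0.007]
force: [-0.5, -0.2, -1.2]
gripper_width: 0.652
```

```bash
python3 - <<'E'
from h import *
plan(.5001,-.2578,.002,.4244+np.pi)
im,cal=shot("wrist","pics/w4.png")
cv2.imwrite("pics/w4c.png",cv2.resize(im[160:350,180:460],None,fx=2.8,fy=2.8,interpolation=cv2.INTER_CUBIC))
E
```

```text
t 5.58 tcp [ 0.5002 -0.2578  0.0028] psi -2.7166 tilt [-0.0253  0.0083 -0.9996] | need turn 0.0006 tool mm now-axes [0.1 0.  0.8] j6 -2.532 F [-0.5 -0.2 -1.2] g 55.7
 after-turn axes [0.1 0.  0.8]
```

View pics/w4c.png

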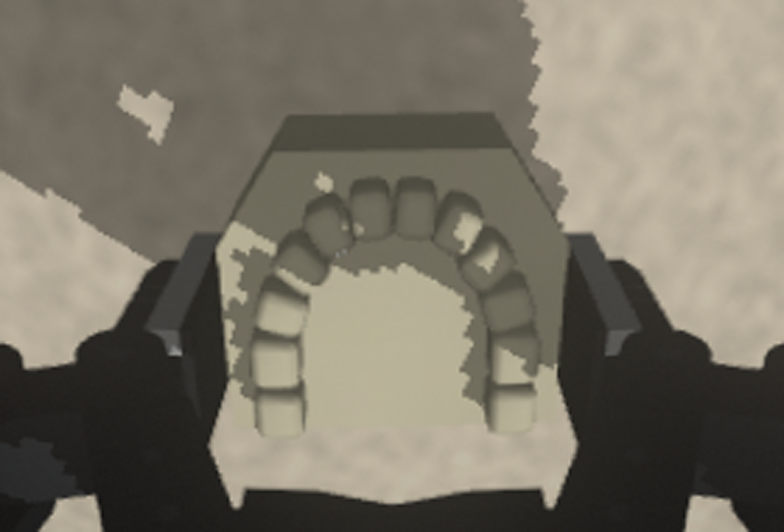

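The grip is at 55.7 mm and the cast sits square between the pads. I lift it next.

Emit:
drive_tool --moves '[{"xyz": [0, 0, -2], "turn": 0}, {"xyz": [0, 0, -5], "turn": 0}, {"xyz": [0, 0, -8], "turn": 0}, {"xyz": [0, 0, -10], "turn": 0}, {"xyz": [0, 0, -12], "turn": 0}, {"xyz": [0, 0, -12], "turn": 0}, {"xyz": [0, 0, -12], "turn": 0}, {"xyz": [0, 0, -12], "turn": 0}, {"xyz": [0, 0, -10], "turn": 0}, {"xyz": [0, 0, -6], "turn": 0}, {"xyz": [0, 0, 0], "turn": 0}]'

```text
t: 6.55
tcp_pos: [0.5038, -0.2593, 0.1055]
tool_rot: [-0.009, -0.211, 0.977, 0.005]
force: [0.5, 0.5, -1.3]
gripper_width: 0.65
```

```bash
python3 - <<'E'
from h import *
c=np.array([.537,-.001]);th=.115;g=c+.005*np.array([np.cos(th),np.sin(th)])
plan(g[0],g[1],.09,th+np.pi)
im,cal=shot("wrist","pics/w5.png")
E
```

```text
t 6.55 tcp [ 0.5038 -0.2593  0.1055] psi -2.7167 tilt [-0.0197  0.005  -0.9998] | need turn 0.3099 tool mm now-axes [-141.7  220.    16. ] j6 -2.533 F [ 0.5  0.5 -1.3] g 55.5
 after-turn axes [-67.6 252.8  15.5]
```

View pics/w5.png

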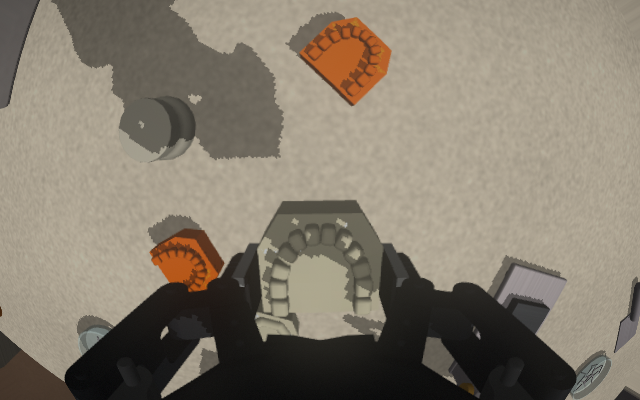

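Emit:
drive_tool --moves '[{"xyz": [0, 5, 0], "turn": 0.06}, {"xyz": [0, 8, 0], "turn": 0.09}, {"xyz": [0, 12, 0], "turn": 0.09}, {"xyz": [-4, 16, 0], "turn": 0.06}, {"xyz": [-4, 20, 0], "turn": 0}, {"xyz": [-4, 20, 0], "turn": 0}, {"xyz": [-4, 20, 0], "turn": 0}, {"xyz": [-4, 20, 0], "turn": 0}, {"xyz": [-4, 20, 0], "turn": 0}, {"xyz": [-4, 20, 0], "turn": 0}, {"xyz": [-4, 20, 0], "turn": 0}, {"xyz": [-4, 20, 0], "turn": 0}, {"xyz": [-4, 16, 0], "turn": 0}, {"xyz": [-4, 12, 0], "turn": 0}, {"xyz": [0, 8, 0], "turn": 0}, {"xyz": [0, 4, 0], "turn": 0}, {"xyz": [0, 0, 0], "turn": 0}]'

```text
t: 8.02
tcp_pos: [0.5072, -0.0037, 0.0934]
tool_rot: [-0.021, -0.053, 0.998, 0.007]
force: [-0.2, -1.7, -1.6]
gripper_width: 0.652
```

```bash
python3 - <<'E'
from h import *
c=np.array([.537,-.001]);th=.115;g=c+.005*np.array([np.cos(th),np.sin(th)])
plan(g[0],g[1],.09,th+np.pi)
im,cal=shot("wrist","pics/w6.png")
shot("top","pics/t6.png")
E
```

```text
t 8.02 tcp [ 0.5072 -0.0037  0.0934] psi -3.0349 tilt [-0.0421  0.011  -0.9991] | need turn -0.0083 tool mm now-axes [-35.   -0.5   2. ] j6 -1.762 F [-0.2 -1.7 -1.6] g 55.7
 after-turn axes [-34.9  -0.7   3.4]
```

View pics/w6.png

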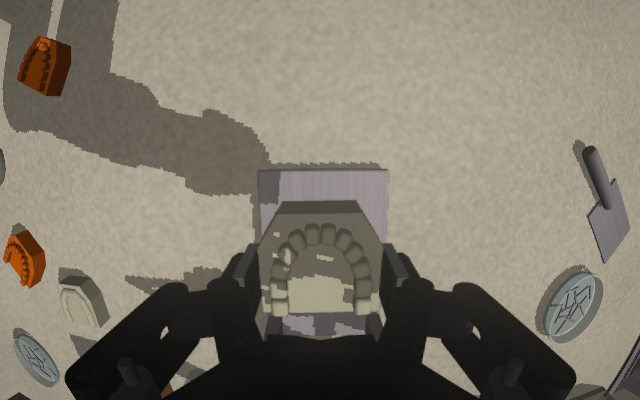

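```bash
python3 - <<'E'
from h import *
np.set_printoptions(precision=4,suppress=True)
im=cv2.imread("pics/w6.png");g=np.clip(im.astype(float)*1.3,0,255).astype('uint8')
cv2.imwrite("pics/w6c.png",cv2.resize(g[155:345,235:405],None,fx=3.15,fy=3.15,interpolation=cv2.INTER_CUBIC))
im=cv2.imread("pics/t6.png");g=np.clip(im.astype(float)*1.3,0,255).astype('uint8')
cv2.imwrite("pics/t6c.png",cv2.resize(g[150:250,255:365],None,fx=6,fy=6,interpolation=cv2.INTER_CUBIC))
E
```

```text
(no output)
```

View pics/w6c.png

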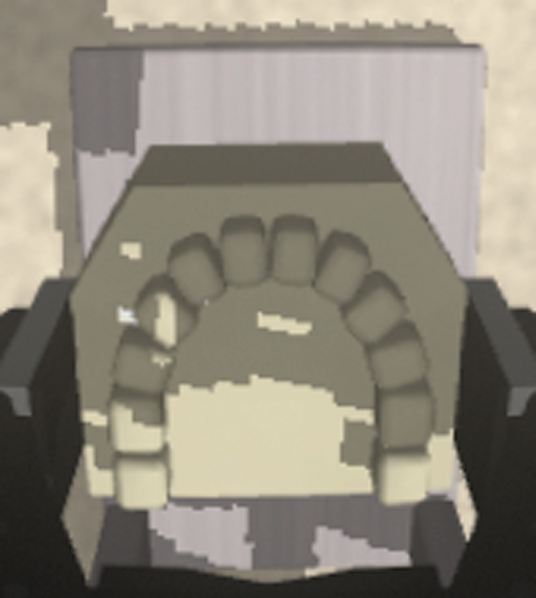

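View pics/t6c.png

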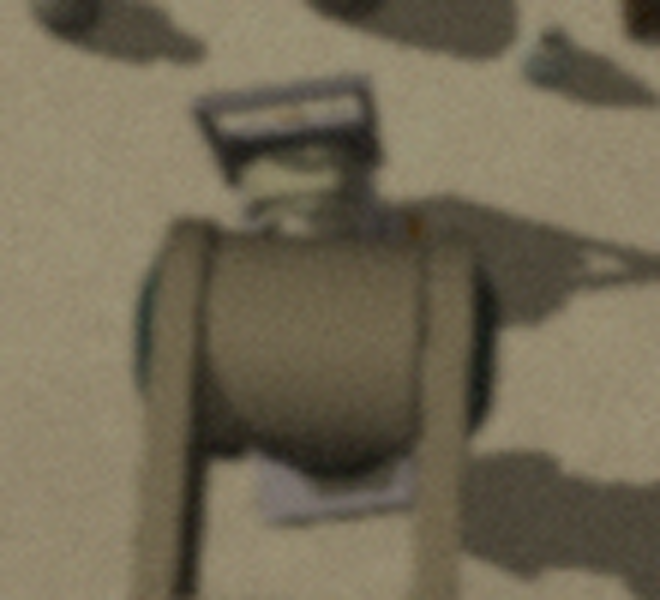

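```bash
python3 - <<'E'
from h import *
np.set_printoptions(precision=4,suppress=True)
cal=dict(np.load("pics/w6.png.npz"))
P=lambda a,b:(a/3.15+235,b/3.15+155)
F=[at("wrist",P(*p),.012,cal) for p in [(72,48),(480,46)]];print(F,np.linalg.norm(F[0]-F[1]))
# image-left = art -y
d=F[1]-F[0];th=np.arctan2(-d[0],d[1]);m=(F[0]+F[1])/2;print("yaw",th,"mount",m[:2]+.065*np.array([np.cos(th),np.sin(th)]))
# cast in tool frame
R=yaw();p0=telemetry.observe()["tcp_pos"];n=R@np.array([0,0,1.])
px=[(135,183),(405,183),(465,295),(70,298),(90,497),(455,490)]
loc=[(-.025,-.018),(-.025,.018),(-.009,.028),(-.009,-.028),(.025,-.028),(.025,.028)]
pl=p0+n*(-.0192);W=[]
for p in px:
    o,dd=ray("wrist",P(*p),cal);X=o+dd*(((pl-o)@n)/(dd@n));W.append(R.T@(X-p0))
print(np.array(W));th2,t2,r=fit2([(-a,b) for a,b in loc],W);print("cast in tool:",th2,t2,r)
E
```

```text
[array([ 0.478 , -0.0525,  0.012 ]), array([0.4674, 0.0437, 0.012 ])] 0.09680489706666036
yaw 0.10972346706926833 mount [0.5373 0.0027]
[[ 0.0307 -0.0172 -0.0192]
 [ 0.0307  0.0187 -0.0192]
 [ 0.0142  0.0281 -0.0192]
 [ 0.0136 -0.0273 -0.0192]
 [-0.0209 -0.0271 -0.0192]
 [-0.0196  0.0295 -0.0192]]
cast in tool: -0.01291198523087226 [0.0051 0.0008] [[ 0.0008  0.0003]
 [ 0.0004  0.0002]
 [-0.0003 -0.0006]
 [-0.0001  0.    ]
 [-0.0007 -0.0003]
 [-0.0001  0.0004]]
```

```bash
python3 - <<'E'
from h import *
plan(.542,.0018,.045,.11+np.pi)
E
```

```text
t 8.12 tcp [ 0.5074 -0.0046  0.0935] psi -3.0359 tilt [-0.0418  0.0108 -0.9991] | need turn -0.0043 tool mm now-axes [-37.    2.   47.1] j6 -1.763 F [-0.2 -0.1 -1.8] g 55.5
 after-turn axes [-35.1   2.6  48.5]
```

Emit:
drive_tool --moves '[{"xyz": [-3, 0, 0], "turn": 0}, {"xyz": [-6, 1, 2], "turn": 0}, {"xyz": [-7, 1, 4], "turn": 0}, {"xyz": [-7, 0, 6], "turn": 0}, {"xyz": [-7, 0, 7], "turn": 0}, {"xyz": [-5, 0, 8], "turn": -0.004}, {"xyz": [-2, 0, 8], "turn": 0}, {"xyz": [0, 0, 7], "turn": 0}, {"xyz": [0, 0, 4], "turn": 0}, {"xyz": [0, 0, 0], "turn": 0}]'

```text
t: 8.95
tcp_pos: [0.5462, -0.0014, 0.0408]
tool_rot: [-0.021, -0.052, 0.998, 0.006]
force: [-0.6, 1.6, -1.6]
gripper_width: 0.651
```

```bash
python3 - <<'E'
from h import *
plan(.542,.0018,.045,.11+np.pi)
im,cal=shot("wrist","pics/w7.png")
g=np.clip(im.astype(float)*1.3,0,255).astype('uint8')
cv2.imwrite("pics/w7c.png",cv2.resize(g[155:345,235:405],None,fx=3.15,fy=3.15,interpolation=cv2.INTER_CUBIC))
im,cal=shot("scene","pics/s7.png")
cv2.imwrite("pics/s7c.png",cv2.resize(im[130:260,270:410],None,fx=4.5,fy=4.5,interpolation=cv2.INTER_CUBIC))
E
```

```text
t 8.95 tcp [ 0.5462 -0.0014  0.0408] psi -3.0371 tilt [-0.0419  0.0103 -0.9991] | need turn -0.0055 tool mm now-axes [ 4.   3.6 -4. ] j6 -1.751 F [-0.6  1.6 -1.6] g 55.6
 after-turn axes [ 3.8  3.6 -4.2]
```

View pics/w7c.png

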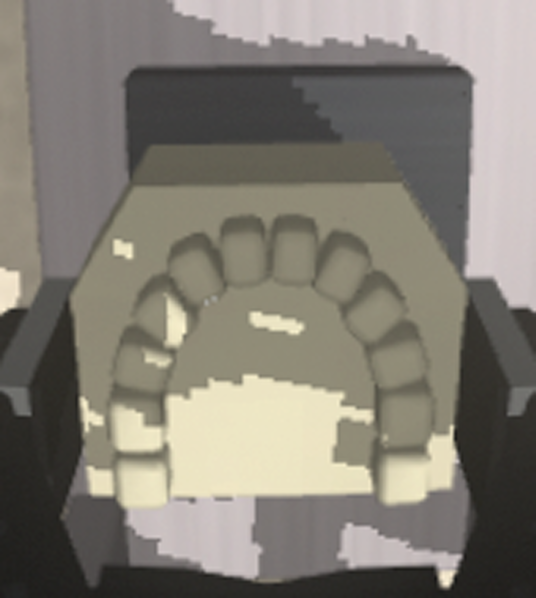

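View pics/s7c.png

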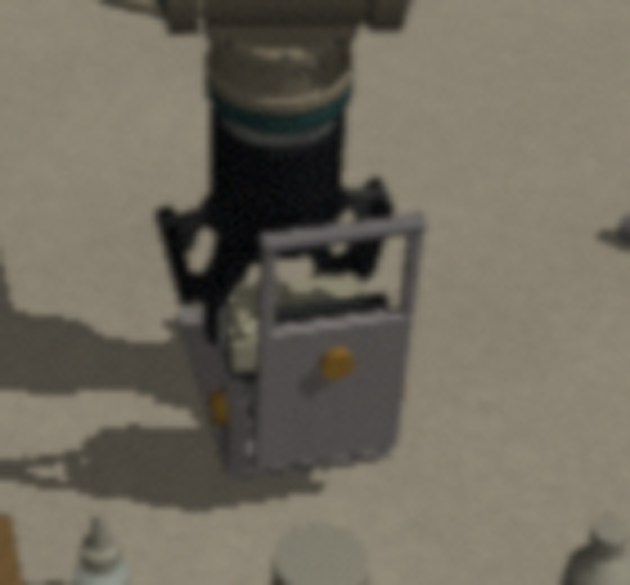

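```bash
python3 - <<'E'
from h import *
np.set_printoptions(precision=4,suppress=True)
cal=dict(np.load("pics/w7.png.npz"))
P=lambda a,b:(a/3.15+235,b/3.15+155)
F=[at("wrist",P(*p),.024,cal) for p in [(128,78),(470,78)]];print(F,np.linalg.norm(F[0]-F[1]))
d=F[1]-F[0];th=np.arctan2(-d[0],d[1]);m=(F[0]+F[1])/2;mt=m[:2]+.030*np.array([np.cos(th),np.sin(th)]);print("yaw",th,"mount",mt)
# cast bottom front corners: in tool frame z
R=yaw();p0=telemetry.observe()["tcp_pos"];n=np.array([0,0,1.])
# cast bottom at world z approx tcp z -.0028 
B=[at("wrist",P(*p),p0[2]-.0028-.0,cal) for p in [(150,147),(383,145)]];print(B,np.linalg.norm(B[0]-B[1]))
T=[at("wrist",P(*p),p0[2]+.0192,cal) for p in [(135,183),(405,183)]];print(T,np.linalg.norm(T[0]-T[1]))
for X in (B,T):
  d=X[1]-X[0];t=np.arctan2(-d[0],d[1]);print(t,(X[0]+X[1])[:2]/2+.025*np.array([np.cos(t),np.sin(t)]))
E
```

```text
[array([ 0.5111, -0.0289,  0.024 ]), array([0.5051, 0.0289, 0.024 ])] 0.058151122710950486
yaw 0.10330158575804743 mount [0.5379 0.0031]
[array([ 0.5188, -0.023 ,  0.0391]), array([0.5149, 0.013 , 0.0391])] 0.036199934626858395
[array([ 0.5184, -0.0228,  0.0611]), array([0.5148, 0.0131, 0.0611])] 0.03606625668372662
0.10952131548700299 [ 0.5417 -0.0023]
0.10004423536079125 [ 0.5415 -0.0023]
```

Emit:
drive_tool --moves '[{"xyz": [1.5, 3, 0], "turn": 0}, {"xyz": [1.5, 3, 0], "turn": 0}, {"xyz": [0, 0, 3], "turn": 0}, {"xyz": [0, 0, 3], "turn": 0}, {"xyz": [0, 0, 0], "turn": 0}]'

```text
t: 9.47
tcp_pos: [0.5432, 0.0051, 0.038]
tool_rot: [-0.018, -0.052, 0.998, 0.006]
force: [-0.2, -0.7, -2.4]
gripper_width: 0.647
```

```bash
python3 - <<'E'
from h import *
plan(.5425,.0042,.0268,.105+np.pi)
im,cal=shot("wrist","pics/w8.png")
g=np.clip(im.astype(float)*1.3,0,255).astype('uint8')
cv2.imwrite("pics/w8c.png",cv2.resize(g[155:345,235:405],None,fx=3.15,fy=3.15,interpolation=cv2.INTER_CUBIC))
E
```

```text
t 9.47 tcp [0.5432 0.0051 0.038 ] psi -3.0368 tilt [-0.0362  0.01   -0.9993] | need turn -0.0002 tool mm now-axes [ 0.4 -0.9 11.3] j6 -1.74 F [-0.2 -0.7 -2.4] g 55.3
 after-turn axes [ 0.8 -0.8 11.2]
```

View pics/w8c.png

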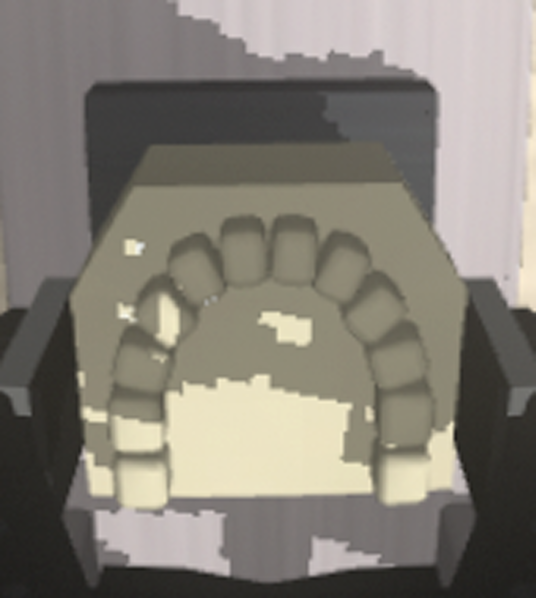

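Emit:
drive_tool --moves '[{"xyz": [0.3, -0.8, 2.5], "turn": 0}, {"xyz": [0, 0, 2.5], "turn": 0}, {"xyz": [0, 0, 2], "turn": 0}, {"xyz": [0, 0, 0], "turn": 0}]'

```text
t: 9.85
tcp_pos: [0.543, 0.004, 0.0308]
tool_rot: [-0.017, -0.052, 0.998, 0.006]
force: [0.8, 0.3, -1.3]
gripper_width: 0.651
```

```bash
python3 - <<'E'
from h import *
plan(.5425,.0042,.0268,.105+np.pi)
im,cal=shot("wrist","pics/w9.png")
g=np.clip(im.astype(float)*1.3,0,255).astype('uint8')
cv2.imwrite("pics/w9c.png",cv2.resize(g[155:345,235:405],None,fx=3.15,fy=3.15,interpolation=cv2.INTER_CUBIC))
E
```

```text
t 9.85 tcp [0.543  0.004  0.0308] psi -3.0371 tilt [-0.0354  0.0099 -0.9993] | need turn -0.0005 tool mm now-axes [0.4 0.2 4. ] j6 -1.742 F [ 0.8  0.3 -1.3] g 55.6
 after-turn axes [0.5 0.2 4. ]
```

View pics/w9c.png

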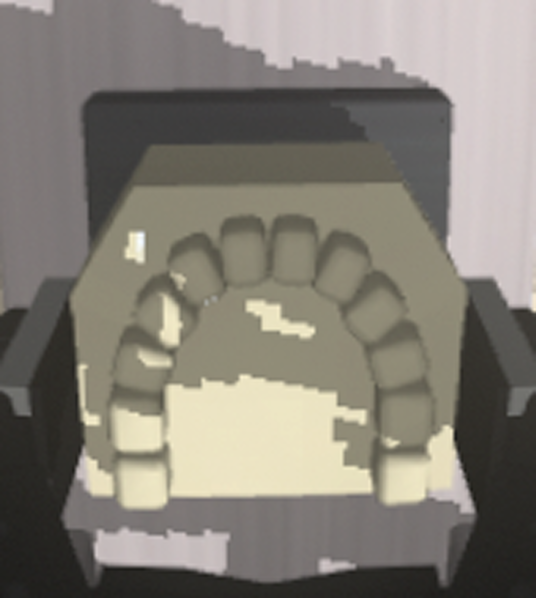

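```bash
python3 - <<'E'
from h import *
np.set_printoptions(precision=4,suppress=True)
cal=dict(np.load("pics/w9.png.npz"))
P=lambda a,b:(a/3.15+235,b/3.15+155)
def c(p,z,dd):
  X=[at("wrist",P(*q),z,cal) for q in p];d=X[1]-X[0];t=np.arctan2(-d[0],d[1]);print(t.round(4),((X[0]+X[1])[:2]/2+dd*np.array([np.cos(t),np.sin(t)])).round(4),np.linalg.norm(d).round(4))
c([(84,99),(450,100)],.024,.030);c([(150,147),(383,145)],.0308-.0028,.025);c([(135,183),(405,183)],.050,.025)
E
```

```text
0.0988 [0.5371 0.0029] 0.0585
0.1098 [0.5388 0.0032] 0.0364
0.1004 [0.5384 0.0031] 0.0363
```

Emit:
drive_tool --moves '[{"xyz": [1.2, 0, 1], "turn": 0}, {"xyz": [0, 0, 1.2], "turn": 0}, {"xyz": [0, 0, 0.8], "turn": 0}, {"xyz": [0, 0, 0], "turn": 0}]'

```text
t: 10.23
tcp_pos: [0.5417, 0.0039, 0.0277]
tool_rot: [-0.017, -0.052, 0.998, 0.006]
force: [0.2, 0.3, -1.3]
gripper_width: 0.649
```

```bash
python3 - <<'E'
from h import *
plan(.542,.0042,.0268,.105+np.pi)
E
```

```text
t 10.23 tcp [0.5417 0.0039 0.0277] psi -3.0371 tilt [-0.0353  0.0099 -0.9993] | need turn -0.0005 tool mm now-axes [-0.3  0.3  0.9] j6 -1.742 F [ 0.2  0.3 -1.3] g 55.4
 after-turn axes [-0.3  0.3  0.9]
```

Emit:
drive_tool --moves '[{"xyz": [0, 0, 0.6], "turn": 0}, {"xyz": [0, 0, 0], "turn": 0}]'

```text
t: 10.4
tcp_pos: [0.5418, 0.0038, 0.0271]
tool_rot: [-0.017, -0.052, 0.998, 0.006]
force: [-0.4, -0.5, -2.2]
gripper_width: 0.65
```

Emit:
drive_tool --moves '[{"xyz": [0, 0, 0.5], "turn": 0}, {"xyz": [0, 0, 0], "turn": 0}]'

```text
t: 10.57
tcp_pos: [0.5419, 0.0038, 0.027]
tool_rot: [-0.017, -0.052, 0.998, 0.006]
force: [-0.2, -0.1, -1.5]
gripper_width: 0.65
```

Emit:
drive_tool --moves '[{"xyz": [0, 0, 0.7], "turn": 0}, {"xyz": [0, 0, 0], "turn": 0}]'

```text
t: 10.73
tcp_pos: [0.5421, 0.0038, 0.027]
tool_rot: [-0.017, -0.052, 0.998, 0.006]
force: [0.4, -0.5, -1.0]
gripper_width: 0.645
```

Emit:
drive_tool --moves '[{"xyz": [0, 0, 0.8], "turn": 0}]'

```text
t: 10.82
tcp_pos: [0.5422, 0.0038, 0.0267]
tool_rot: [-0.017, -0.052, 0.998, 0.006]
force: [-4.8, -0.6, 9.5]
gripper_width: 0.65
```

```bash
python3 - <<'E'
from h import *
plan(.542,.0042,.0268,.105+np.pi)
im,cal=shot("scene","pics/s10.png")
cv2.imwrite("pics/s10c.png",cv2.resize(im[150:250,290:380],None,fx=6,fy=6,interpolation=cv2.INTER_CUBIC))
E
```

```text
t 10.82 tcp [0.5422 0.0038 0.0267] psi -3.037 tilt [-0.0341  0.0098 -0.9994] | need turn -0.0004 tool mm now-axes [ 0.1  0.4 -0.1] j6 -1.742 F [-4.8 -0.6  9.5] g 55.5
 after-turn axes [ 0.1  0.4 -0.1]
```

View pics/s10c.png

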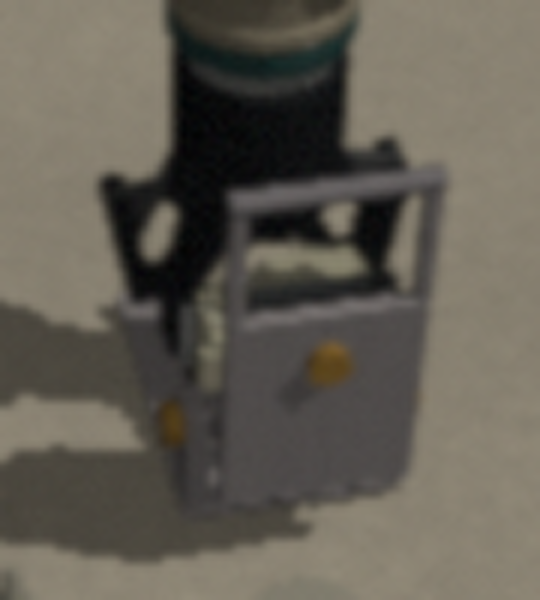

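The force reads 9.5 N upward at the expected height, so the cast is in contact with the plate. I release it.

Emit:
drive_tool --moves '[{"xyz": [0, 0, 0], "turn": 0}, {"xyz": [0, 0, 0], "turn": 0}, {"xyz": [0, 0, 0], "turn": 0}, {"xyz": [0, 0, 0], "turn": 0}, {"xyz": [0, 0, 0], "turn": 0}, {"xyz": [0, 0, 0], "turn": 0}]' --grip 80

```text
t: 11.37
tcp_pos: [0.5428, 0.0038, 0.0267]
tool_rot: [-0.016, -0.052, 0.998, 0.006]
force: [0.7, 0.0, 0.3]
gripper_width: 0.937
```

```bash
python3 - <<'E'
from h import *
plan(.542,.0042,.0268,.105+np.pi)
im,cal=shot("wrist","pics/w11.png")
g=np.clip(im.astype(float)*1.3,0,255).astype('uint8')
cv2.imwrite("pics/w11c.png",cv2.resize(g[155:345,235:405],None,fx=3.15,fy=3.15,interpolation=cv2.INTER_CUBIC))
E
```

```text
t 11.37 tcp [0.5428 0.0038 0.0267] psi -3.0371 tilt [-0.0323  0.0097 -0.9994] | need turn -0.0005 tool mm now-axes [ 0.7  0.5 -0. ] j6 -1.742 F [0.7 0.  0.3] g 80.0
 after-turn axes [ 0.7  0.5 -0.1]
```

View pics/w11c.png

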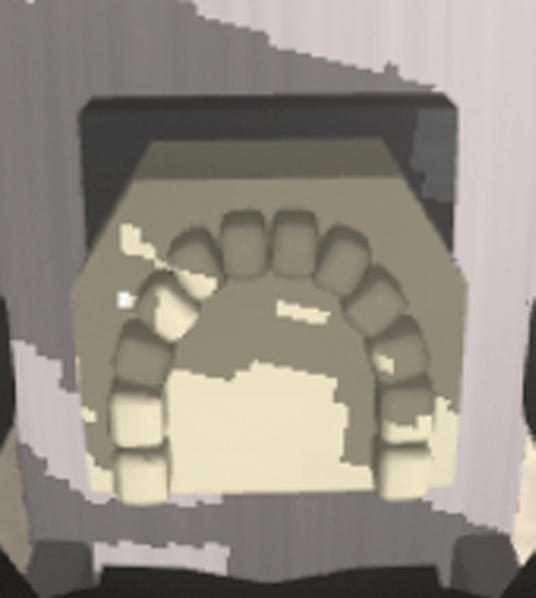

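```bash
python3 - <<'E'
from h import *
im=cv2.imread("pics/w11.png");g=np.clip(im.astype(float)*2.2,0,255).astype('uint8')
cv2.imwrite("pics/w11d.png",cv2.resize(g[175:250,250:390],None,fx=5.7,fy=5.7,interpolation=cv2.INTER_CUBIC))
E
```

```text
(no output)
```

View pics/w11d.png

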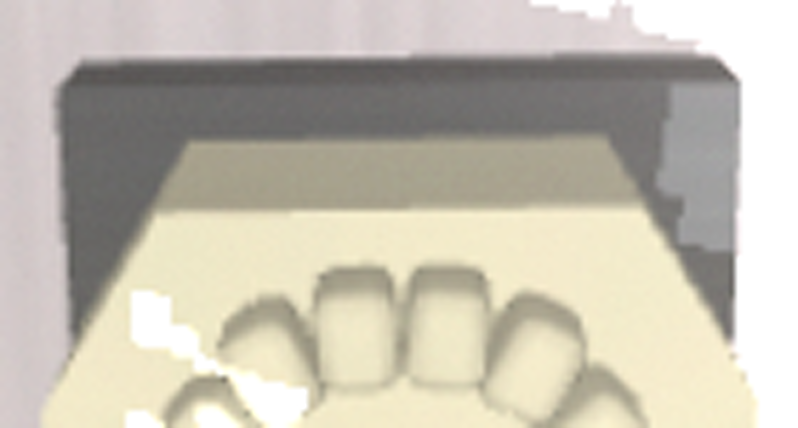

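```bash
python3 - <<'E'
from h import *
cal=dict(np.load("pics/w11.png.npz"))
P=lambda a,b:(a/5.7+250,b/5.7+175)
R=lambda p,z,dd:(lambda X:(lambda t:(t.round(4),((X[0]+X[1])[:2]/2+dd*np.array([np.cos(t),np.sin(t)])).round(4),np.linalg.norm(X[1]-X[0]).round(4)))(np.arctan2(-(X[1]-X[0])[0],(X[1]-X[0])[1])))([at("wrist",P(*q),z,cal) for q in p])
print("plate",R([(60,88),(738,82)],.024,.03))
print("cast bot",R([(190,142),(606,135)],.024,.025))
print("cast top",R([(153,213),(643,206)],.046,.025))
E
```

```text
plate (np.float64(0.1106), array([0.5377, 0.0031]), np.float64(0.0584))
cast bot (np.float64(0.1185), array([0.5374, 0.0032]), np.float64(0.0358))
cast top (np.float64(0.1155), array([0.5375, 0.0028]), np.float64(0.0364))
```

The cast sits within about 0.3 mm and 0.5° of the plate centre. I retreat straight up, then turn for the bar.

Emit:
drive_tool --moves '[{"xyz": [0, 0, -3], "turn": 0}, {"xyz": [0, 0, -6], "turn": 0}, {"xyz": [0, 0, -12], "turn": 0}, {"xyz": [1, 0, -18], "turn": 0}, {"xyz": [1, 0, -22], "turn": 0}, {"xyz": [1, 0, -22], "turn": 0}, {"xyz": [1, 0, -22], "turn": 0}, {"xyz": [1, 0, -22], "turn": 0}, {"xyz": [1, 0, -22], "turn": 0}, {"xyz": [1, 0, -22], "turn": 0}, {"xyz": [1, 0, -22], "turn": 0}, {"xyz": [1, 0, -22], "turn": 0}, {"xyz": [0, 0, -22], "turn": 0}, {"xyz": [0, 0, -14], "turn": 0}, {"xyz": [0, 0, -6], "turn": 0}, {"xyz": [0, 0, 0], "turn": 0}]'

```text
t: 12.75
tcp_pos: [0.5396, 0.0003, 0.3135]
tool_rot: [-0.01, -0.052, 0.999, 0.005]
force: [-0.4, 0.5, -0.3]
gripper_width: 0.933
```

```bash
python3 - <<'E'
from h import *
plan(.655,.0165,.28,.11+np.pi/2)
im,cal=shot("wrist","pics/w12.png")
E
```

```text
t 12.75 tcp [5.396e-01 3.000e-04 3.135e-01] psi -3.0371 tilt [-0.0196  0.0087 -0.9998] | need turn 1.5653 tool mm now-axes [-117.     3.7   31.3] j6 -1.745 F [-0.4  0.5 -0.3] g 79.7
 after-turn axes [  3.4 116.5  33.5]
```

View pics/w12.png

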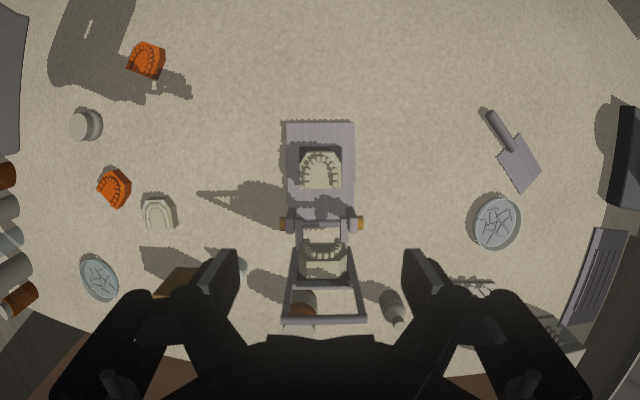

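```bash
python3 - <<'E'
from h import *
cal=dict(np.load("pics/w12.png.npz"))
im=cv2.imread("pics/w12.png")
cv2.imwrite("pics/w12c.png",cv2.resize(im[210:335,260:390],None,fx=4.7,fy=4.7,interpolation=cv2.INTER_CUBIC))
print(at("wrist",(283,321),.21,cal),at("wrist",(367,318),.21,cal))
for p in [(.655,.0165,.21)]: print(proj("wrist",p,cal))
E
```

```text
[ 0.66106707 -0.02268024  0.21      ] [0.64981321 0.05882172 0.21      ]
[323.49576925 319.73834705]
```

View pics/w12c.png

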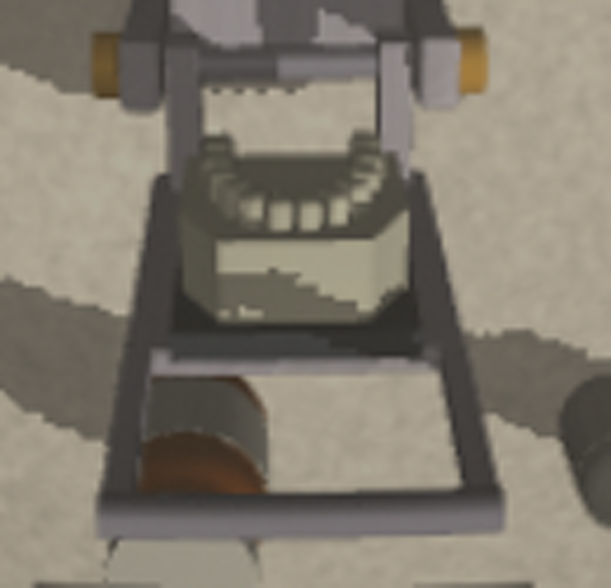

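Emit:
drive_tool --moves '[{"xyz": [0, 0, 0], "turn": 0.12}, {"xyz": [0, 0, 0], "turn": 0.12}, {"xyz": [0, 0, 0], "turn": 0.12}, {"xyz": [0, 0, 0], "turn": 0.12}, {"xyz": [0, 0, 0], "turn": 0.12}, {"xyz": [0, 0, 0], "turn": 0.12}, {"xyz": [0, 0, 0], "turn": 0.12}, {"xyz": [0, 0, 0], "turn": 0.12}, {"xyz": [0, 0, 0], "turn": 0.12}, {"xyz": [0, 0, 0], "turn": 0.12}, {"xyz": [0, 0, 0], "turn": 0.12}, {"xyz": [0, 0, 0], "turn": 0.12}, {"xyz": [0, 0, 0], "turn": 0.1}, {"xyz": [0, 0, 0], "turn": 0}]'

```text
t: 13.97
tcp_pos: [0.5337, 0.0009, 0.2929]
tool_rot: [-0.023, 0.682, 0.731, -0.014]
force: [-0.9, 0.7, -0.9]
gripper_width: 0.937
```

```bash
python3 - <<'E'
from h import *
plan(.655,.0165,.25,.11+np.pi/2)
E
```

```text
t 13.97 tcp [0.5337 0.0009 0.2929] psi 1.6403 tilt [-0.0529  0.0111 -0.9985] | need turn -0.0405 tool mm now-axes [  6.5 124.2  36.6] j6 -0.139 F [-0.9  0.7 -0.9] g 80.0
 after-turn axes [  2.2 122.3  42.9]
```

Emit:
drive_tool --moves '[{"xyz": [0, 8, 0], "turn": -0.02}, {"xyz": [0, 14, 0], "turn": -0.02}, {"xyz": [0, 16, 0], "turn": 0}, {"xyz": [0, 16, 0], "turn": 0}, {"xyz": [0, 16, 0], "turn": 0}, {"xyz": [0, 16, 0], "turn": 0}, {"xyz": [0, 14, 0], "turn": 0}, {"xyz": [0, 10, 0], "turn": 0}, {"xyz": [0, 6, 0], "turn": 0}, {"xyz": [0, 0, 0], "turn": 0}]'

```text
t: 14.8
tcp_pos: [0.6555, 0.0163, 0.2758]
tool_rot: [-0.029, 0.65, 0.759, -0.017]
force: [-0.3, -0.1, -0.8]
gripper_width: 0.935
```

```bash
python3 - <<'E'
from h import *
plan(.655,.0165,.191,.11+np.pi/2)
im,cal=shot("wrist","pics/w13.png")
E
```

```text
t 14.8 tcp [0.6555 0.0163 0.2758] psi 1.7256 tilt [-0.0654  0.0118 -0.9978] | need turn 0.0448 tool mm now-axes [-1.6  4.8 84.6] j6 -0.188 F [-0.3 -0.1 -0.8] g 79.9
 after-turn axes [ 0.2 -0.5 84.8]
```

View pics/w13.png

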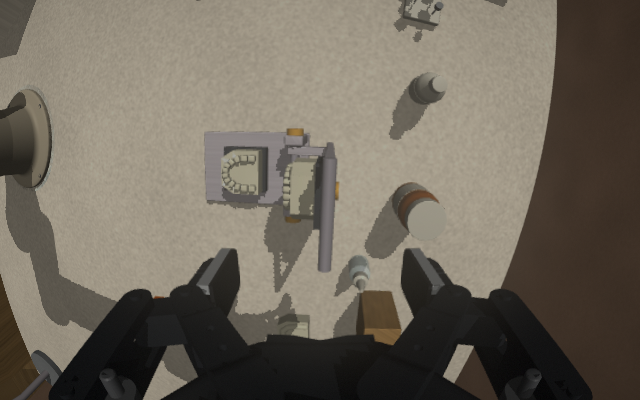

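```bash
python3 - <<'E'
from h import *
cal=dict(np.load("pics/w13.png.npz"))
print(at("wrist",(330,147),.21,cal),at("wrist",(325,267),.21,cal))
R=yaw();p=telemetry.observe()["tcp_pos"]
print(R); print("bar in tool frame",1000*R.T@(np.array([.655,.017,.21])-p))
E
```

```text
[0.64956191 0.06553916 0.21      ] [ 0.66047547 -0.02288149  0.21      ]
[[-0.15369173  0.98591571 -0.06594742]
 [ 0.98787871  0.15478308  0.0117409 ]
 [ 0.02178308 -0.06334357 -0.99775402]]
bar in tool frame [-0.66435341  4.21300376 65.50317377]
```

Emit:
drive_tool --moves '[{"xyz": [2, 2, 5], "turn": 0.02}, {"xyz": [1, 2, 8], "turn": 0.015}, {"xyz": [0, 0, 10], "turn": 0}, {"xyz": [0, 0, 10], "turn": 0}, {"xyz": [0, 0, 10], "turn": 0}, {"xyz": [0, 0, 10], "turn": 0}, {"xyz": [0, 0, 8], "turn": 0}, {"xyz": [0, 0, 4], "turn": 0}, {"xyz": [0, 0, 0], "turn": 0}]'

```text
t: 15.6
tcp_pos: [0.6521, 0.0213, 0.2025]
tool_rot: [-0.03, 0.663, 0.748, -0.018]
force: [-0.3, 0.1, -1.0]
gripper_width: 0.937
```

```bash
cat >> h.py <<'E'
TH=.11;M=np.array([.5372,.0035]);AX=np.array([np.cos(TH),np.sin(TH)])
def bar(q):
    a=.2614+q;return np.append(M+AX*(.072-.1625*np.cos(a)),.054+.1625*np.sin(a))
def bt(q,off=None):
    R=yaw();s=telemetry.observe();v=1000*R.T@(bar(q)-s["tcp_pos"]);return v.round(1)
E
python3 - <<'E'
from h import *
plan(.655,.0165,.191,.11+np.pi/2);print(bar(1.6),bt(1.6))
im,cal=shot("wrist","pics/w14.png");shot("scene","pics/s14.png")
print(proj("wrist",bar(1.6),cal))
s=cv2.imread("pics/s14.png");cv2.imwrite("pics/s14c.png",cv2.resize(s[100:240,270:410],None,fx=4.2,fy=4.2,interpolation=cv2.INTER_CUBIC))
E
```

```text
t 15.6 tcp [0.6521 0.0213 0.2025] psi 1.6907 tilt [-0.0688  0.0119 -0.9976] | need turn 0.0099 tool mm now-axes [-5.3  3.  11.3] j6 -0.147 F [-0.3  0.1 -1. ] g 80.1
 after-turn axes [-5.1  2.3 11.5]
[0.65504466 0.01651545 0.20968655] [-5.   1.8 -7.4]
[325.31634858 271.77754367]
```

View pics/w14.png

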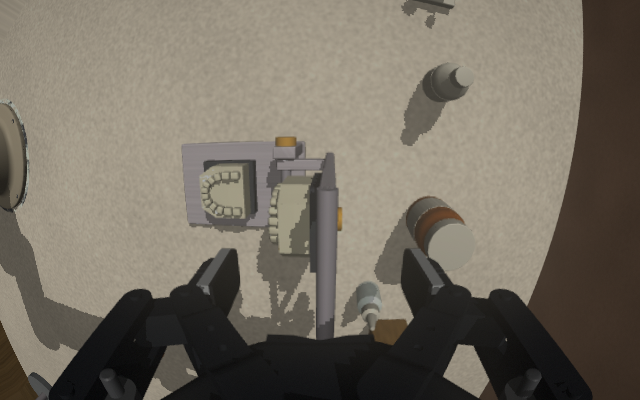

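View pics/s14c.png

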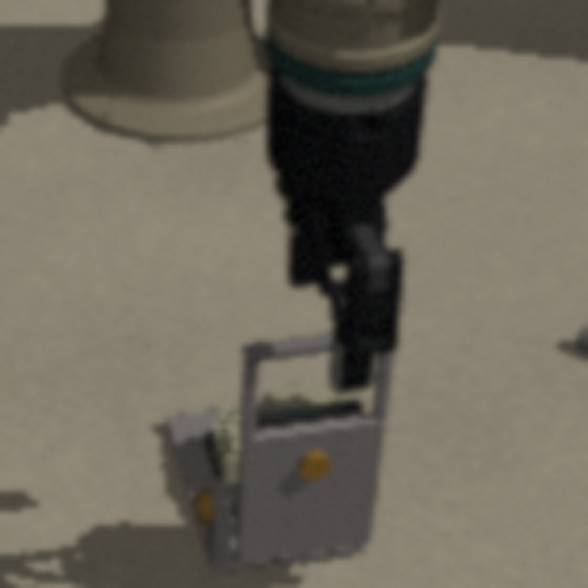

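Emit:
drive_tool --moves '[{"xyz": [-3, 1, 4], "turn": 0}, {"xyz": [-2, 1, 4], "turn": 0}, {"xyz": [0, 0, 3], "turn": 0.01}, {"xyz": [0, 0, 0], "turn": 0}]'

```text
t: 16.03
tcp_pos: [0.6556, 0.016, 0.1941]
tool_rot: [-0.027, 0.667, 0.744, -0.017]
force: [0.1, 0.4, -0.9]
gripper_width: 0.937
```

```bash
python3 - <<'E'
from h import *
plan(.655,.0165,.191,.11+np.pi/2);print(bar(1.6),bt(1.6))
E
```

```text
t 16.03 tcp [0.6556 0.016  0.1941] psi 1.6796 tilt [-0.0626  0.0116 -0.998 ] | need turn -0.0012 tool mm now-axes [ 0.5 -0.4  3.1] j6 -0.144 F [ 0.1  0.4 -0.9] g 80.0
 after-turn axes [ 0.6 -0.6  3.1]
[0.65504466 0.01651545 0.20968655] [  0.9  -1.5 -15.5]
```

Emit:
drive_tool --moves '[{"xyz": [0, -1, 2], "turn": 0}, {"xyz": [0, 0, 0], "turn": 0}, {"xyz": [0, 0, 0], "turn": 0}, {"xyz": [0, 0, 0], "turn": 0}, {"xyz": [0, 0, 0], "turn": 0}, {"xyz": [0, 0, 0], "turn": 0}, {"xyz": [0, 0, 0], "turn": 0}, {"xyz": [0, 0, 0], "turn": 0}, {"xyz": [0, 0, 0], "turn": 0}, {"xyz": [0, 0, 0], "turn": 0}, {"xyz": [0, 0, 0], "turn": 0}, {"xyz": [0, 0, 0], "turn": 0}]' --grip 2 --force 25

```text
t: 17.03
tcp_pos: [0.6547, 0.0159, 0.1924]
tool_rot: [-0.027, 0.667, 0.744, -0.016]
force: [0.8, -0.9, -1.0]
gripper_width: 0.104
```

```bash
python3 - <<'E'
from h import *
plan(.655,.0165,.191,.11+np.pi/2);print(bar(1.6),bt(1.6))
im,cal=shot("wrist","pics/w15.png")
E
```

```text
t 17.03 tcp [0.6547 0.0159 0.1924] psi 1.6797 tilt [-0.0614  0.0115 -0.998 ] | need turn -0.0011 tool mm now-axes [0.6 0.4 1.4] j6 -0.144 F [ 0.8 -0.9 -1. ] g 8.9
 after-turn axes [0.6 0.3 1.4]
[0.65504466 0.01651545 0.20968655] [  0.9  -0.7 -17.3]
```

View pics/w15.png

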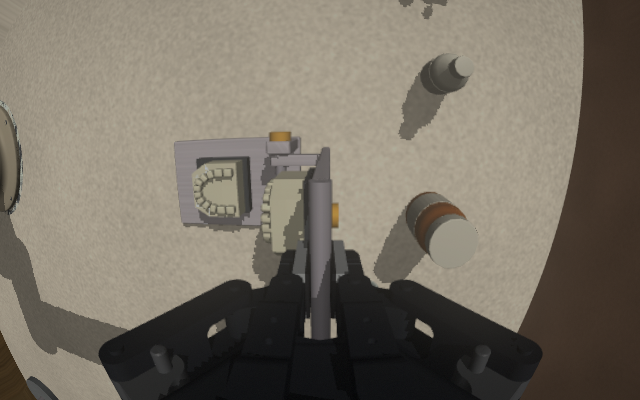

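```bash
cat >> h.py <<'E'
from scipy.optimize import minimize_scalar
G0=np.array([.6547,.0159,.1924]);R0=None
# bar offset in tool frame at grasp: (.9,0,-17.3) mm
OFF=np.array([.0009,0,-.0173])
def tcp_for(q,R):  # model bar corrected by e (tool-y centring error .7mm at grasp)
    e=np.array([-.0007,0,0.]); return bar(q)+e-R@OFF
def qnow():
    R=yaw();p=telemetry.observe()["tcp_pos"]
    return minimize_scalar(lambda q:np.sum((tcp_for(q,R)-p)**2),bounds=(-.1,1.7),method='bounded').x
def arc(qs):
    s=telemetry.observe();R=yaw();p=s["tcp_pos"];q=qnow()
    print("t",round(s["t"],2),"p",p.round(4),"q",round(q,3),"err mm(tool)",(1000*R.T@(tcp_for(q,R)-p)).round(1),"F",s["force"].round(1),"psi",np.arctan2(R[1,0],R[0,0]).round(3),"tilt",R[:,2].round(3),"g",round(s["gripper_width"]*85.4,1))
    last=p
    for k in qs:
        t=tcp_for(k,R);print(round(k,3),(1000*R.T@(t-last)).round(1));last=t
E
python3 - <<'E'
from h import *
arc([1.57,1.53,1.48,1.43,1.38,1.33])
E
```

```text
t 17.08 p [0.6547 0.0158 0.1924] q 1.608 err mm(tool) [ 0.1 -0.1  0.4] F [ 0.6 -0.1  0. ] psi 1.68 tilt [-0.061  0.011 -0.998] g 9.3
1.57 [ 0.2 -6.1 -1. ]
1.53 [ 0.  -6.4 -1.2]
1.48 [ 0.  -8.  -1.1]
1.43 [ 0.  -8.1 -0.7]
1.38 [ 0.  -8.1 -0.3]
1.33 [-0.  -8.1  0.1]
```

Emit:
drive_tool --moves '[{"xyz": [0, -4, -1], "turn": 0}, {"xyz": [0, -6, -1], "turn": 0}, {"xyz": [0, -7, -1], "turn": 0}, {"xyz": [0, -6, -0.5], "turn": 0}, {"xyz": [0, 0, 0], "turn": 0}]'

```text
t: 17.5
tcp_pos: [0.631, 0.0131, 0.1981]
tool_rot: [-0.025, 0.667, 0.744, -0.015]
force: [0.8, -1.0, -2.5]
gripper_width: 0.105
```

```bash
python3 - <<'E'
from h import *
q=qnow();arc([q-.03,q-.08,q-.13,q-.18,q-.23,q-.28,q-.33])
E
```

```text
t 17.5 p [0.631  0.0131 0.1981] q 1.456 err mm(tool) [ 0.2 -0.1  0.7] F [ 0.8 -1.  -2.5] psi 1.68 tilt [-0.058  0.012 -0.998] g 9.0
1.426 [ 0.2 -4.9  0.3]
1.376 [ 0.  -8.1 -0.3]
1.326 [-0.  -8.1  0.1]
1.276 [-0.  -8.1  0.5]
1.226 [-0.  -8.1  0.9]
1.176 [-0.  -8.   1.3]
1.126 [-0.  -7.9  1.7]
```

Emit:
drive_tool --moves '[{"xyz": [0, -5, 0.3], "turn": 0}, {"xyz": [0, -8, -0.3], "turn": 0}, {"xyz": [0, -8, 0.1], "turn": 0}, {"xyz": [0, -8, 0.5], "turn": 0}, {"xyz": [0, -8, 0.9], "turn": 0}, {"xyz": [0, -8, 1.3], "turn": 0}, {"xyz": [0, -5, 1.2], "turn": 0}, {"xyz": [0, 0, 0], "turn": 0}]'

```text
t: 18.17
tcp_pos: [0.5778, 0.0071, 0.1979]
tool_rot: [-0.024, 0.667, 0.744, -0.014]
force: [0.1, 0.2, -1.7]
gripper_width: 0.104
```

```bash
python3 - <<'E'
from h import *
q=qnow();arc([q-.03,q-.08,q-.13,q-.18,q-.23,q-.28,q-.33])
shot("scene","pics/s16.png")
s=cv2.imread("pics/s16.png");cv2.imwrite("pics/s16c.png",cv2.resize(s[100:240,270:410],None,fx=4.2,fy=4.2,interpolation=cv2.INTER_CUBIC))
E
```

```text
t 18.17 p [0.5778 0.0071 0.1979] q 1.127 err mm(tool) [0.4 0.3 1.3] F [ 0.1  0.2 -1.7] psi 1.68 tilt [-0.054  0.011 -0.998] g 8.9
1.097 [ 0.3 -4.4  2.5]
1.047 [-0.  -7.8  2.3]
0.997 [-0.  -7.7  2.7]
0.947 [-0.1 -7.5  3.1]
0.897 [-0.1 -7.4  3.5]
0.847 [-0.1 -7.2  3.8]
0.797 [-0.1 -7.   4.2]
```

View pics/s16c.png

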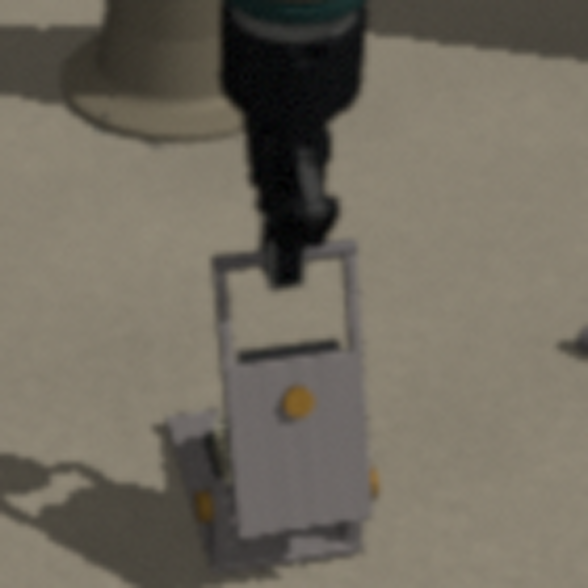

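The scene picture shows the jaw following the fingers, with the bar held near its middle (crop ~285,260). I continue along the arc.

Emit:
drive_tool --moves '[{"xyz": [0, -4.4, 2.3], "turn": 0}, {"xyz": [0, -7.8, 2.3], "turn": 0}, {"xyz": [0, -7.7, 2.7], "turn": 0}, {"xyz": [0, -7.5, 3.1], "turn": 0}, {"xyz": [0, -7.4, 3.5], "turn": 0}, {"xyz": [0, -5, 2.7], "turn": 0}, {"xyz": [0, 0, 0], "turn": 0}]'

```text
t: 18.8
tcp_pos: [0.5381, 0.0025, 0.1853]
tool_rot: [-0.021, 0.667, 0.744, -0.012]
force: [0.1, -1.0, -1.2]
gripper_width: 0.105
```

```bash
python3 - <<'E'
from h import *
q=qnow();arc([q-.03,q-.08,q-.13,q-.18,q-.23,q-.28,q-.33])
E
```

```text
t 18.8 p [0.5381 0.0025 0.1853] q 0.871 err mm(tool) [0.5 0.8 1.4] F [ 0.1 -1.  -1.2] psi 1.68 tilt [-0.047  0.01  -0.999] g 9.0
0.841 [ 0.5 -3.5  3.8]
0.791 [-0.1 -7.   4.2]
0.741 [-0.1 -6.8  4.5]
0.691 [-0.1 -6.5  4.8]
0.641 [-0.1 -6.3  5.2]
0.591 [-0.1 -6.   5.5]
0.541 [-0.1 -5.7  5.8]
```

Emit:
drive_tool --moves '[{"xyz": [0, -3.5, 3], "turn": 0}, {"xyz": [0, -7, 4.2], "turn": 0}, {"xyz": [0, -6.8, 4.5], "turn": 0}, {"xyz": [0, -6.5, 4.8], "turn": 0}, {"xyz": [0, -6.3, 5.2], "turn": 0}, {"xyz": [0, -4, 3.8], "turn": 0}, {"xyz": [0, 0, 0], "turn": 0}]'

```text
t: 19.38
tcp_pos: [0.5032, -0.0014, 0.1616]
tool_rot: [-0.02, 0.667, 0.745, -0.011]
force: [-0.2, -0.2, 0.4]
gripper_width: 0.104
```

```bash
python3 - <<'E'
from h import *
q=qnow();arc([q-.03,q-.08,q-.13,q-.18,q-.23,q-.28,q-.33])
E
```

```text
t 19.38 p [ 0.5032 -0.0014  0.1616] q 0.611 err mm(tool) [0.6 0.4 0.5] F [-0.2 -0.2  0.4] psi 1.68 tilt [-0.044  0.009 -0.999] g 8.8
0.581 [ 0.5 -3.1  3.8]
0.531 [-0.1 -5.7  5.8]
0.481 [-0.1 -5.4  6.1]
0.431 [-0.1 -5.1  6.3]
0.381 [-0.1 -4.8  6.6]
0.331 [-0.1 -4.4  6.8]
0.281 [-0.1 -4.1  7. ]
```

Emit:
drive_tool --moves '[{"xyz": [0, -3.1, 3.5], "turn": 0}, {"xyz": [0, -5.7, 5.8], "turn": 0}, {"xyz": [0, -5.4, 6.1], "turn": 0}, {"xyz": [0, -5.1, 6.3], "turn": 0}, {"xyz": [0, -3.5, 4.5], "turn": 0}, {"xyz": [0, 0, 0], "turn": 0}]'

```text
t: 19.88
tcp_pos: [0.4783, -0.0043, 0.1337]
tool_rot: [-0.019, 0.667, 0.744, -0.011]
force: [0.6, -1.6, -0.5]
gripper_width: 0.101
```

```bash
python3 - <<'E'
from h import *
q=qnow();arc([q-.03,q-.06,q-.09,q-.12,q-.15,q-.18,q-.21]);print(tcp_for(0,yaw()))
shot("scene","pics/s17.png")
s=cv2.imread("pics/s17.png");cv2.imwrite("pics/s17c.png",cv2.resize(s[100:240,270:410],None,fx=4.2,fy=4.2,interpolation=cv2.INTER_CUBIC))
E
```

```text
t 19.88 p [ 0.4783 -0.0043  0.1337] q 0.379 err mm(tool) [ 0.6 -0.2 -0.2] F [ 0.6 -1.6 -0.5] psi 1.68 tilt [-0.042  0.009 -0.999] g 8.6
0.349 [ 0.6 -2.9  3.9]
0.319 [-0.1 -2.6  4.1]
0.289 [-0.1 -2.4  4.2]
0.259 [-0.1 -2.3  4.3]
0.229 [-0.1 -2.2  4.4]
0.199 [-0.1 -2.1  4.4]
0.169 [-0.1 -1.9  4.5]
[ 0.45140372 -0.00657492  0.07869955]
```

View pics/s17c.png

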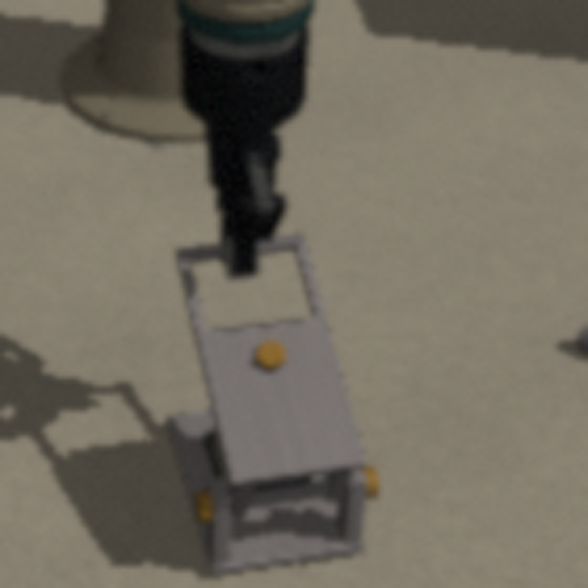

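Emit:
drive_tool --moves '[{"xyz": [0, -2.5, 3.9], "turn": 0}, {"xyz": [0, -2.5, 4.1], "turn": 0}, {"xyz": [0, -2.3, 4.2], "turn": 0}, {"xyz": [0, -2.2, 4.3], "turn": 0}, {"xyz": [0, -2.1, 4.4], "turn": 0}, {"xyz": [0, -2, 4.4], "turn": 0}, {"xyz": [0, -1.5, 3.5], "turn": 0}, {"xyz": [0, 0, 0], "turn": 0}]'

```text
t: 20.6
tcp_pos: [0.4613, -0.0061, 0.1034]
tool_rot: [-0.018, 0.667, 0.744, -0.011]
force: [0.9, -1.8, -0.9]
gripper_width: 0.108
```

```bash
python3 - <<'E'
from h import *
q=qnow();arc([q-.02,q-.04,q-.06,q-.08,q-.1,q-.12,q-.14]);print(tcp_for(0,yaw()))
E
```

```text
t 20.6 p [ 0.4613 -0.0061  0.1034] q 0.164 err mm(tool) [ 0.6 -0.9 -0.3] F [ 0.9 -1.8 -0.9] psi 1.68 tilt [-0.04   0.008 -0.999] g 9.2
0.144 [ 0.6 -2.1  2.7]
0.124 [-0.  -1.1  3. ]
0.104 [-0.  -1.1  3.1]
0.084 [-0.  -1.   3.1]
0.064 [-0.  -0.9  3.1]
0.044 [-0.  -0.9  3.1]
0.024 [-0.  -0.8  3.1]
[ 0.45143453 -0.00658871  0.07869906]
```

Emit:
drive_tool --moves '[{"xyz": [0, -1.2, 2.7], "turn": 0}, {"xyz": [0, -1.2, 3], "turn": 0}, {"xyz": [0, -1.1, 3], "turn": 0}, {"xyz": [0, -1, 3], "turn": 0}, {"xyz": [0, -1, 2.5], "turn": 0}, {"xyz": [0, 0, 0], "turn": 0}]'

```text
t: 21.1
tcp_pos: [0.4554, -0.0068, 0.0882]
tool_rot: [-0.017, 0.667, 0.744, -0.01]
force: [1.6, -1.7, -1.2]
gripper_width: 0.102
```

```bash
python3 - <<'E'
from h import *
q=qnow();arc([q-.01,q-.02,q-.03,q-.04,q-.05,0]);print(tcp_for(0,yaw()))
shot("wrist","pics/w18.png")
E
```

```text
t 21.1 p [ 0.4554 -0.0068  0.0882] q 0.063 err mm(tool) [ 0.6 -0.9 -0.3] F [ 1.6 -1.7 -1.2] psi 1.679 tilt [-0.038  0.008 -0.999] g 8.7
0.053 [ 0.6 -1.4  1.3]
0.043 [-0.  -0.4  1.6]
0.033 [-0.  -0.4  1.6]
0.023 [-0.  -0.4  1.6]
0.013 [-0.  -0.4  1.6]
0 [-0.  -0.5  2.1]
[ 0.45147004 -0.006592    0.07869801]
```

View pics/w18.png

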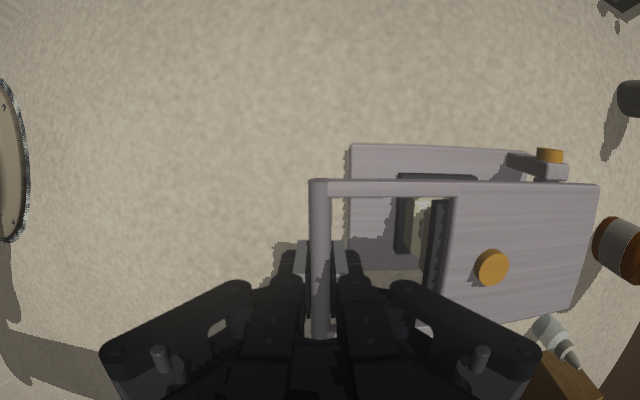

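Emit:
drive_tool --moves '[{"xyz": [0, -0.6, 1.3], "turn": 0}, {"xyz": [0, -0.5, 1.5], "turn": 0}, {"xyz": [0, -0.4, 1.4], "turn": 0}, {"xyz": [0, -0.4, 1], "turn": 0}, {"xyz": [0, 0, 0], "turn": 0}]'

```text
t: 21.57
tcp_pos: [0.454, -0.0069, 0.0835]
tool_rot: [-0.016, 0.667, 0.744, -0.009]
force: [2.3, -2.2, -0.8]
gripper_width: 0.104
```

Emit:
drive_tool --moves '[{"xyz": [0, -0.3, 1], "turn": 0}, {"xyz": [0, 0, 0], "turn": 0}]'

```text
t: 21.73
tcp_pos: [0.4537, -0.007, 0.0825]
tool_rot: [-0.016, 0.667, 0.744, -0.009]
force: [2.2, -1.8, -0.9]
gripper_width: 0.105
```

Emit:
drive_tool --moves '[{"xyz": [0, -0.3, 0.8], "turn": 0}, {"xyz": [0, 0, 0], "turn": 0}]'

```text
t: 21.9
tcp_pos: [0.4534, -0.007, 0.0816]
tool_rot: [-0.016, 0.667, 0.744, -0.009]
force: [2.0, -2.2, -1.6]
gripper_width: 0.108
```

Emit:
drive_tool --moves '[{"xyz": [0, -0.3, 0.7], "turn": 0}, {"xyz": [0, 0, 0], "turn": 0}]'

```text
t: 22.07
tcp_pos: [0.4533, -0.007, 0.081]
tool_rot: [-0.016, 0.667, 0.744, -0.009]
force: [2.2, -2.8, -0.8]
gripper_width: 0.104
```

Emit:
drive_tool --moves '[{"xyz": [0, -0.3, 0.6], "turn": 0}, {"xyz": [0, 0, 0], "turn": 0}]'

```text
t: 22.23
tcp_pos: [0.4533, -0.007, 0.081]
tool_rot: [-0.015, 0.667, 0.744, -0.009]
force: [2.7, -1.8, -2.4]
gripper_width: 0.105
```

Emit:
drive_tool --moves '[{"xyz": [0, -0.2, 0.8], "turn": 0}, {"xyz": [0, 0, 0], "turn": 0}]'

```text
t: 22.4
tcp_pos: [0.4534, -0.007, 0.081]
tool_rot: [-0.015, 0.667, 0.745, -0.008]
force: [3.1, -1.4, -1.1]
gripper_width: 0.102
```

```bash
python3 - <<'E'
from h import *
q=qnow();arc([0])
shot("scene","pics/s19.png")
s=cv2.imread("pics/s19.png");cv2.imwrite("pics/s19c.png",cv2.resize(s[150:250,290:380],None,fx=6,fy=6,interpolation=cv2.INTER_CUBIC))
E
```

```text
t 22.4 p [ 0.4534 -0.007   0.081 ] q 0.017 err mm(tool) [ 0.6 -1.  -0.2] F [ 3.1 -1.4 -1.1] psi 1.68 tilt [-0.033  0.008 -0.999] g 8.7
0 [ 0.6 -1.7  2.4]
```

View pics/s19c.png

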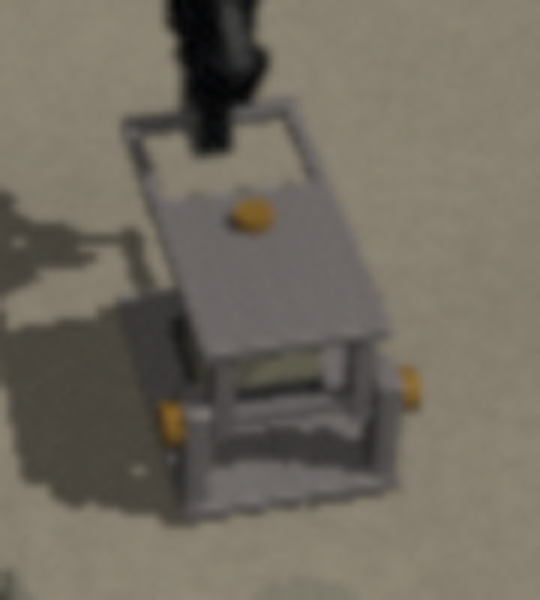

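Emit:
drive_tool --moves '[{"xyz": [0, 0, 0], "turn": 0}, {"xyz": [0, 0, 0], "turn": 0}, {"xyz": [0, 0, 0], "turn": 0}, {"xyz": [0, 0, 0], "turn": 0}, {"xyz": [0, 0, 0], "turn": 0}, {"xyz": [0, 0, 0], "turn": 0}]' --grip 36

```text
t: 22.95
tcp_pos: [0.4505, -0.0057, 0.0787]
tool_rot: [-0.019, 0.667, 0.745, -0.01]
force: [-0.4, 0.3, -0.1]
gripper_width: 0.427
```

```bash
python3 - <<'E'
from h import *
arc([0]); shot("wrist","pics/w20.png")
E
```

```text
t 22.95 p [ 0.4505 -0.0057  0.0787] q -0.001 err mm(tool) [-0.9  0.8  0.2] F [-0.4  0.3 -0.1] psi 1.68 tilt [-0.042  0.01  -0.999] g 36.5
0 [-0.9  0.9 -0. ]
```

View pics/w20.png

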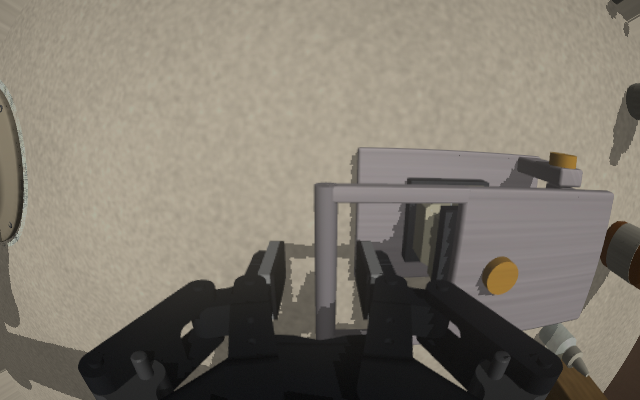

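Emit:
drive_tool --moves '[{"xyz": [0, 0, -3], "turn": 0}, {"xyz": [0, 0, -6], "turn": 0}, {"xyz": [0, -0.5, -10], "turn": 0}, {"xyz": [0, -0.5, -14], "turn": 0}, {"xyz": [0, -0.5, -18], "turn": 0}, {"xyz": [0, -0.5, -20], "turn": 0}, {"xyz": [0, -0.5, -20], "turn": 0}, {"xyz": [0, -0.5, -20], "turn": 0}, {"xyz": [0, 0, -20], "turn": 0}, {"xyz": [0, 0, -14], "turn": 0}, {"xyz": [0, 0, -6], "turn": 0}, {"xyz": [0, 0, 0], "turn": 0}]'

```text
t: 24.0
tcp_pos: [0.4533, -0.0077, 0.2463]
tool_rot: [-0.017, 0.667, 0.745, -0.008]
force: [0.3, -0.4, -0.0]
gripper_width: 0.42
```

```bash
python3 - <<'E'
from h import *
s=telemetry.observe();print(s["tcp_pos"],s["force"])
w,cal=shot("wrist","pics/w21.png");shot("scene","pics/s21.png")
for q in (-.04,0,.03): print(q,proj("wrist",bar(q),cal))
s=cv2.imread("pics/s21.png");cv2.imwrite("pics/s21c.png",cv2.resize(s[150:300,165:385],None,fx=3.6,fy=3.6,interpolation=cv2.INTER_CUBIC))
E
```

```text
[ 0.45328241 -0.00773435  0.24626144] [ 0.28071875 -0.37714264 -0.02531004]
-0.04 [324.47098584 186.11221529]
0 [325.93348804 187.52223131]
0.03 [327.24343536 188.60992108]
```

View pics/w21.png

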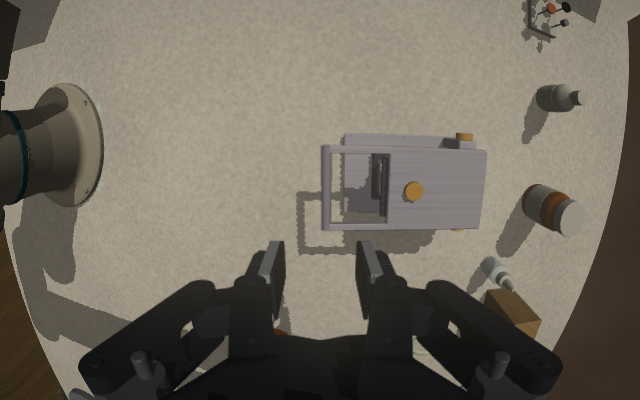

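View pics/s21c.png

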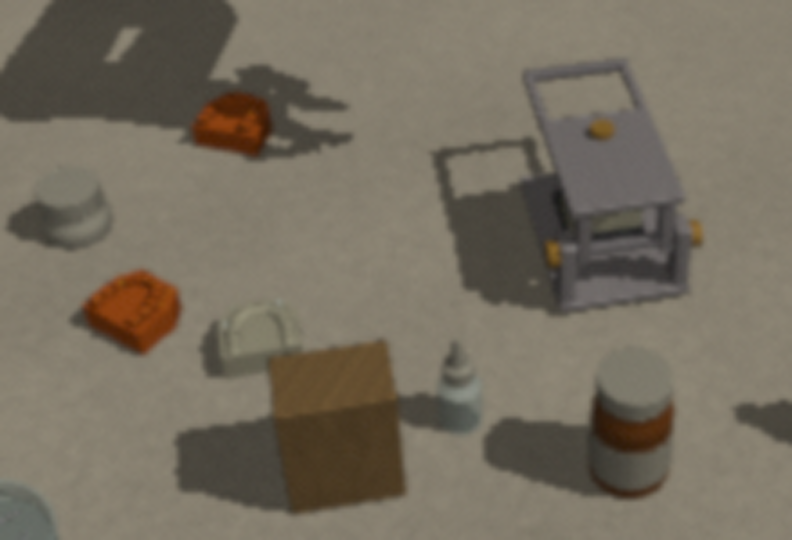

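```bash
python3 - <<'E'
from h import *
im=cv2.imread("pics/w21.png");cv2.imwrite("pics/w21c.png",cv2.resize(im[125:240,310:500],None,fx=4.2,fy=4.2,interpolation=cv2.INTER_CUBIC))
E
```

```text
(no output)
```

View pics/w21c.png

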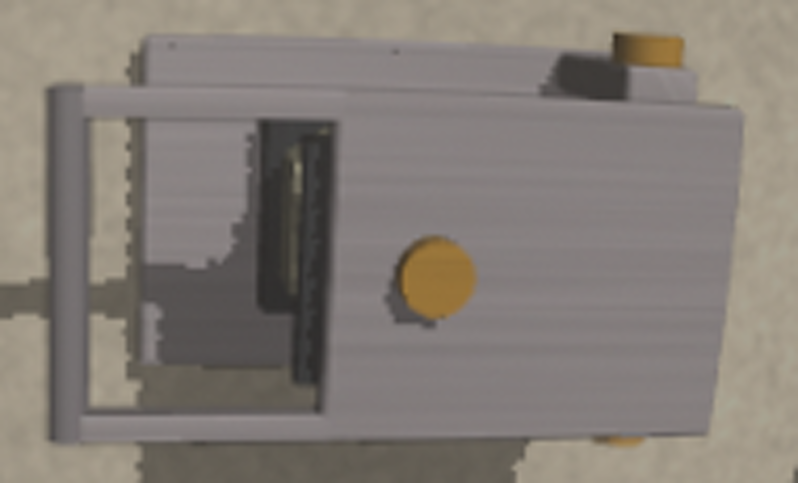

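The jaw is closed and at rest, the lower cast's front edge shows parallel to the plate edge, and the gripper is clear. I hand the job in.

```bash
python3 -c "
from workcell import finish_job
print(finish_job())"
```

```text
the job is handed in; nothing more can be done
None
```

The toothed cast is on the lower mounting plate with its front teeth towards the articulator's front, and the jaw is down on it. I handed the job in at about 24 s; no verdict is reported.

- **Cast:** I gripped it at 25 N and set it down with a peak measured contact force of about 10 N. After release, the wrist image put it within about 0.3 mm and 0.5° of the plate centre.
- **Jaw:** I held the front bar from upright to closed at a slow pace. The force stayed at a few newtons, and I let go once the tool would no longer descend.
- **Final picture:** The bar is where the closed position (angle 0) predicts. The other items near the job, as seen in the last scene picture, look unmoved, and the gripper is well clear above.

Checks that disagreed or fell short:
- **Articulator position:** The top camera and the wrist camera disagreed by about 5 mm sideways. I used the wrist view relative to the plate.
- **Tool tilt:** The tool drifted up to about 4° from vertical during fast moves.
- **Teeth contact:** When I let go, my geometry put the bar 2.4 mm above closed, although the teeth already seemed to carry the tool. I could not see the contact between the teeth directly.

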